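# Right the toppled sleeves, drain them in the tilting tray and stand them on the pallet

## Task

The turned sleeves (two or three of them) have toppled over on the bench: push the drain tray level, then stand every sleeve upright, flange down, in the tray, one to a bay. Lift the tray by its handle to about 25 degrees (never past 40), hold it there for about three seconds so that the coolant runs off, and lower it fully level again. Then stand each sleeve upright on a rubber pad of its own on the pallet, centred, and leave the tray level and the bottle, spanner and tub where they are.

Things in the scene. Friction and masses are not known exactly. Their poses are not given: they have to be found in the camera images.
- sleeve0: dark steel sleeve: square foot flange 56 x 56 mm, 12 mm thick, then a round body 44 mm diameter with a bright ring near the open mouth; 95 mm tall in all, about 0.16 kg. Origin: centre of the flange's underside; z runs along the axis from flange to mouth. Starts lying on its side on the table (origin 29 mm up). Two or three sleeves in all
- sleeve1: dark steel sleeve: square foot flange 56 x 56 mm, 12 mm thick, then a round body 44 mm diameter with a bright ring near the open mouth; 95 mm tall in all, about 0.16 kg. Origin: centre of the flange's underside; z runs along the axis from flange to mouth. Starts lying on its side on the table (origin 29 mm up). Two or three sleeves in all
- sleeve2: dark steel sleeve: square foot flange 56 x 56 mm, 12 mm thick, then a round body 44 mm diameter with a bright ring near the open mouth; 95 mm tall in all, about 0.16 kg. Origin: centre of the flange's underside; z runs along the axis from flange to mouth. Starts lying on its side on the table (origin 29 mm up). Two or three sleeves in all
- tray (a joint): tilt of the steel drain tray, rad: 0 = level, grows as the handle edge is lifted (25 deg = 0.436; limit 0.96). Stiff hinge on the far edge: stays where left; lifting takes 6 to 10 N. Row of three bays, each about 81 mm square inside; floor 45 mm above the table when level; walls above floor: far 50, ends 30, dividers 22, handle side 16 mm
- bay0 (a point): centre of the floor of tray bay 0 (bays 84 mm apart; bay1 is the middle one); moves with the tray; x points from the handle edge to the hinge edge, y along the row, z up out of the tray
- bay1 (a point): centre of the floor of tray bay 1 (bays 84 mm apart; bay1 is the middle one); moves with the tray; x points from the handle edge to the hinge edge, y along the row, z up out of the tray
- bay2 (a point): centre of the floor of tray bay 2 (bays 84 mm apart; bay1 is the middle one); moves with the tray; x points from the handle edge to the hinge edge, y along the row, z up out of the tray
- tray_handle (a point): middle of the tray's black round handle bar: 14 mm diameter, 110 mm long, parallel to the tray's y; 105 mm from the bays' centre line on the robot's side and 50 mm above the tray floor, 60 mm out from the handle-side wall; moves with the tray; same axes as the tray
- tray_hinge (a point): point on the tray's hinge axis (axis along the tray's y), 45 mm beyond the bays' centre line and 5 mm below the tray floor; the handle bar is 150 mm from it horizontally and 55 mm above it when level
- pad0 (a point): centre of the top of pad 0 on the fixed aluminium pallet plate (210 x 210 x 12 mm): a square dark rubber patch, 64 x 64 mm, flush with the plate's top; four pads in a square, 100 mm apart; x and y along the plate's edges
- pad1 (a point): centre of the top of pad 1 on the fixed aluminium pallet plate (210 x 210 x 12 mm): a square dark rubber patch, 64 x 64 mm, flush with the plate's top; four pads in a square, 100 mm apart; x and y along the plate's edges
- pad2 (a point): centre of the top of pad 2 on the fixed aluminium pallet plate (210 x 210 x 12 mm): a square dark rubber patch, 64 x 64 mm, flush with the plate's top; four pads in a square, 100 mm apart; x and y along the plate's edges
- pad3 (a point): centre of the top of pad 3 on the fixed aluminium pallet plate (210 x 210 x 12 mm): a square dark rubber patch, 64 x 64 mm, flush with the plate's top; four pads in a square, 100 mm apart; x and y along the plate's edges
- spray: bystander: closed white bottle, 54 mm diameter, 150 mm tall; origin at the centre of its underside
- wrench: bystander: open spanner lying flat at the far edge; origin at the underside of its middle
- tub: bystander: low grey screw-top tub, 64 mm diameter, 60 mm tall; origin at the centre of its underside
Mind the look-alikes: they are no part of the job. Leave any green look-alike of the sleeve0 alone.

How it is judged:
On the way, in this order (a step that is already met when the one before it is completed fails the run):
1. every sleeve stands upright, flange down, in the level tray (value of joint tray below 0.05 rad and z of sleeve0 in the frame of bay1 between -0.006 and 0.012 m and x of sleeve0 in the frame of bay1 between -0.03 and 0.03 m and y of sleeve0 in the frame of bay1 between -0.115 and 0.115 m and angle between the z axis of each of sleeve0, sleeve1, sleeve2 and the z axis of bay1, either way round below 0.17 rad and angle between each of sleeve0, sleeve1, sleeve2's own z axis and vertical below 0.17 rad and z of sleeve1 in the frame of bay1 between -0.006 and 0.012 m and x of sleeve1 in the frame of bay1 between -0.03 and 0.03 m and y of sleeve1 in the frame of bay1 between -0.115 and 0.115 m and z of sleeve2 in the frame of bay1 between -0.006 and 0.012 m and x of sleeve2 in the frame of bay1 between -0.03 and 0.03 m and y of sleeve2 in the frame of bay1 between -0.115 and 0.115 m), for 0.3 s.
2. the tray is tilted to 25 degrees (5 either way) and held there for two seconds with every sleeve standing in it (value of joint tray between 0.349 and 0.524 rad and z of sleeve0 in the frame of bay1 between -0.006 and 0.012 m and x of sleeve0 in the frame of bay1 between -0.03 and 0.03 m and y of sleeve0 in the frame of bay1 between -0.115 and 0.115 m and angle between the z axis of each of sleeve0, sleeve1, sleeve2 and the z axis of bay1, either way round below 0.17 rad and z of sleeve1 in the frame of bay1 between -0.006 and 0.012 m and x of sleeve1 in the frame of bay1 between -0.03 and 0.03 m and y of sleeve1 in the frame of bay1 between -0.115 and 0.115 m and z of sleeve2 in the frame of bay1 between -0.006 and 0.012 m and x of sleeve2 in the frame of bay1 between -0.03 and 0.03 m and y of sleeve2 in the frame of bay1 between -0.115 and 0.115 m), for 2 s.
3. the tray is lowered level again (value of joint tray below 0.05 rad), for 0.3 s.
At the end, for the whole second after the job is handed in: every sleeve stands upright (within 4.5 degrees), flange down, at rest on a pallet pad of its own, within 20 mm of the pad's centre; the tray is level (under 0.05 rad) (value of joint tray below 0.05 rad and angle between each of sleeve0, sleeve1, sleeve2's own z axis and vertical below 0.08 rad and linear speed of each of sleeve0, sleeve1, sleeve2 below 0.03 m/s and ((horizontal distance between sleeve0 and pad0 below 0.02 m and z of sleeve0 in the frame of pad0 between -0.006 and 0.006 m) or (horizontal distance between sleeve0 and pad1 below 0.02 m and z of sleeve0 in the frame of pad1 between -0.006 and 0.006 m) or (horizontal distance between sleeve0 and pad2 below 0.02 m and z of sleeve0 in the frame of pad2 between -0.006 and 0.006 m) or (horizontal distance between sleeve0 and pad3 below 0.02 m and z of sleeve0 in the frame of pad3 between -0.006 and 0.006 m)) and ((horizontal distance between sleeve1 and pad0 below 0.02 m and z of sleeve1 in the frame of pad0 between -0.006 and 0.006 m) or (horizontal distance between sleeve1 and pad1 below 0.02 m and z of sleeve1 in the frame of pad1 between -0.006 and 0.006 m) or (horizontal distance between sleeve1 and pad2 below 0.02 m and z of sleeve1 in the frame of pad2 between -0.006 and 0.006 m) or (horizontal distance between sleeve1 and pad3 below 0.02 m and z of sleeve1 in the frame of pad3 between -0.006 and 0.006 m)) and ((horizontal distance between sleeve2 and pad0 below 0.02 m and z of sleeve2 in the frame of pad0 between -0.006 and 0.006 m) or (horizontal distance between sleeve2 and pad1 below 0.02 m and z of sleeve2 in the frame of pad1 between -0.006 and 0.006 m) or (horizontal distance between sleeve2 and pad2 below 0.02 m and z of sleeve2 in the frame of pad2 between -0.006 and 0.006 m) or (horizontal distance between sleeve2 and pad3 below 0.02 m and z of sleeve2 in the frame of pad3 between -0.006 and 0.006 m))); the robot touches nothing.
It fails at once if the tray is tilted past 40 degrees (value of joint tray above 0.7 rad).
It fails at once if the bottle is displaced by more than 3 cm (distance of spray from where it was at the start of the episode above 0.03 m).
It fails at once if the spanner is displaced by more than 3 cm (distance of wrench from where it was at the start of the episode above 0.03 m).
It fails at once if the tub is displaced by more than 3 cm (distance of tub from where it was at the start of the episode above 0.03 m).
Of sleeve0, sleeve1, sleeve2 only 2 to 3 are there at a start; the rules pass over those that are not, and their reading is None.
At some moment in a run one of sleeve0, sleeve1, sleeve2 may be knocked a few centimetres aside while the robot is not near it.
Once in a run the grip may slacken for a moment while it holds something.
It also fails if it takes over 210 s, if anything falls off the work surface, if the arm or the gripper's body presses on something with over 40 N, if the wrist force passes 120 N, or if a joint passes its speed limit or range.

## Robot

A 6-joint arm with a two-finger parallel gripper is mounted at the origin on the work surface. World frame = base frame: x ahead of the robot, y to its left, z up, the work surface at z = 0. Lengths are in m, angles in rad, forces in N, time in s.
With the tool pointing down it reaches from about 0.325 to 0.875 m from the base axis. Payload 4.4 kg.
Tool frame: the origin (TCP) lies between the finger pads; the fingertips stand 25 mm ahead of it and the grasp point (between the pads) lies 6 mm ahead of it; z points along the fingers, y is the direction in which the jaws open and shut (so a half turn about z gives the same grasp; the last joint's range is limited). The gripper opens to 85 mm and grips with 20 to 120 N. Pads are 22 mm wide; open, the fingers measure 114 mm over their backs; the gripper's body (76 mm by 85 mm) begins 54 mm behind the grasp point. The pads swing forward as they close: fully open they stand 13 mm farther back than shut.
Start: joints at [-1.427, 0.207, 1.542, -0, 1.393, -0.15], TCP at [0.167, -0.55, 0.228] pointing down, gripper open.
Joint ranges: [-2.73, 2.73], [-0.86, 2.22], [0.23, 2.46], [-1.11, 4.25], [0.08, 2.63], [-2.82, 2.82]. Speed limits (rad/s): [2.79, 2.79, 3.14, 3.14, 3.14, 3.14].

## Interface

Orientations are given as a unit quaternion [w, x, y, z].
In Python, from rig import readout, get_image, robot gives the robot as it stands.
- The arm moves only by the tool jog_arm, never from a script. Its argument "plan" is a list that holds one entry, the list of rows, each a list of 7 numbers: the shift along the tool's x, y, z in cm, then the turn, a rotation vector about the tool's x, y, z in rad, then the opening in per cent of the stroke, from 0 (shut) to 100 (fully open). In form: [[[tx, ty, tz, ax, ay, az, jaw], ...]]. A call has 1 to 20 rows; each row is the pose to reach, as a shift and turn from the pose commanded when the call began, along the tool's axes at that moment; what a row does not reach only later rows make up. A row lasts 1/10 s, in which the tool goes at most 50 mm and 8.59 degrees, less where a joint would pass 70% of its speed; a pose out of reach is approached as far as the arm can. A call with a gripper value outside its range is refused whole. The fingers move at their own pace and stop on an object; the grip force is fixed at half the most. Time passes only in rows, so rows that repeat a pose let the fingers close. It gives the time, the measured TCP pose, the force and the opening at its end, in the units of the state.
- readout.get_state(): the state, without advancing time (a new reading comes with each control period).
- get_image(name): name is "scene" or "side" or "wrist"; returns a dict with "frame" (384x512x3 uint8, red, green, blue), "intrinsics" (3x3 intrinsics, pixels), "rvec" (rotation vector, rad) and "tvec" (3), from world to camera coordinates, as OpenCV has them; the wrist camera has in their place "hand_eye" (4x4, takes a point from camera to tool coordinates, whose origin is the TCP and whose axes are the flange's). Camera axes: x right, y down, z forward; pixel columns grow to the right and rows downward; lengths in m; the calibration is good to about 2 mm. The wrist camera is an equidistant fisheye: a pixel r from the principal point sees the ray r / f radians off the axis. A picture is of the moment at which its call begins: read the wrist's pose just before it. There is no depth.
- robot.finish_job(): hands the job in, once; it reports no verdict.
The state is a dict: "clock": time; "joint_pos": joint angles; "joint_velocities": joint speeds; "joint_torque": joint torques, N m; "tcp_pos": TCP position; "tcp_rot": TCP orientation; "force": force on the tool from outside, world axes, zero at the start; "moment": the same for the moment, N m; "grip_width": opening from 0.0 (shut) to 1.0 (fully open).
Only numpy, scipy, OpenCV 4.12 (cv2) and the standard library are available. Lean on these libraries where they do the work, as an engineer would, in place of code of your own. Each camera call takes 0.05 s, during which the arm holds its last target.

## Working session

There is one attempt and no reset: what is moved stays moved. The work goes in short steps, Python scripts to look and compute and a tool call to move; the robot and the scene stay as the last step left them, time stands still between calls to the robot, and variables do not carry over. Pictures are saved under pics/ and viewed, and the job is handed in when it is done.

Besides the shell and the picture viewer there is one more tool, called after "Request:" in YAML: its name, and indented under it one key for each argument. jog_arm: Moves the arm, as the interface text tells. Its arguments: {"type":"object","properties":{"plan":{"type":"array","items":{"type":"array","items":{"type":"array","items":{"type":"number"}}}}},"required":["plan"]}

```bash
ls; mkdir -p pics; cat > h.py <<'E'
import numpy as np, cv2
from scipy.spatial.transform import Rotation as R
from rig import readout, get_image, robot
def st(): return readout.get_state()
def save(name,fn):
    d=get_image(name); cv2.imwrite('pics/'+fn,cv2.cvtColor(d['frame'],cv2.COLOR_RGB2BGR)); return d
def ray(d,u,v):
    K=d['intrinsics'];Rm=cv2.Rodrigues(np.array(d['rvec'],float))[0];t=np.array(d['tvec'],float).ravel()
    c=-Rm.T@t; r=Rm.T@np.linalg.inv(K)@np.array([u,v,1.]); return c,r
def onz(d,u,v,z):
    c,r=ray(d,u,v); return c+r*(z-c[2])/r[2]
def proj(d,P):
    return cv2.projectPoints(np.array(P,float).reshape(-1,3),np.array(d['rvec'],float),np.array(d['tvec'],float),np.array(d['intrinsics'],float),None)[0].reshape(-1,2)
E
python3 - <<'E'
from h import *
a=save('scene','s0.png');b=save('side','d0.png');c=save('wrist','w0.png')
print(st());print(onz(a,256,192,0),ray(a,0,0)[0],ray(b,0,0)[0])
print(c['intrinsics'],c['hand_eye'])
E
```

```text
pics
{'clock': 0.15, 'joint_pos': array([-1.42745356e+00,  2.07277456e-01,  1.54267633e+00, -3.46114852e-06,
        1.39353755e+00, -1.50508953e-01]), 'joint_velocities': array([ 3.70225803e-04, -3.78555024e-03, -4.62001984e-03,  1.73457192e-04,
        4.62864789e-05, -1.57861147e-04]), 'joint_torque': array([ 7.06087485e-05, -3.83514619e+01, -2.92037129e+01, -1.46685993e-04,
        6.64748222e-03, -2.08922842e-06]), 'tcp_pos': array([ 0.16643597, -0.54972893,  0.22743836]), 'tcp_rot': array([-9.49340616e-04,  9.89225308e-01,  1.46398046e-01,  1.69841429e-06]), 'force': array([0.59441072, 0.28739864, 0.44974013]), 'moment': array([ 0.02616289, -0.00677178,  0.00816851]), 'grip_width': 1.0034450629535296}
[ 0.44970528 -0.00321254  0.        ] [ 1.16258169 -0.20528431  1.10563122] [0.32060063 0.62154973 0.75553823]
[[297.31863964   0.         256.77501992]
 [  0.         297.31863964 191.16395198]
 [  0.           0.           1.        ]] [[-2.09854514e-04 -9.64558308e-01 -2.63869714e-01  6.61304207e-02]
 [ 9.99999976e-01 -2.20414697e-04  1.04154367e-05  9.87839630e-05]
 [-6.82070590e-05 -2.63869705e-01  9.64558331e-01 -1.44655278e-01]
 [ 0.00000000e+00  0.00000000e+00  0.00000000e+00  1.00000000e+00]]
```

View pics/s0.png

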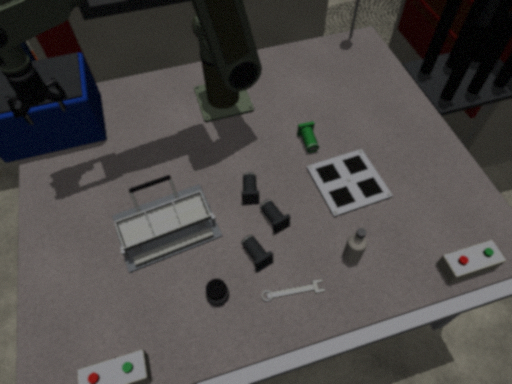

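View pics/d0.png

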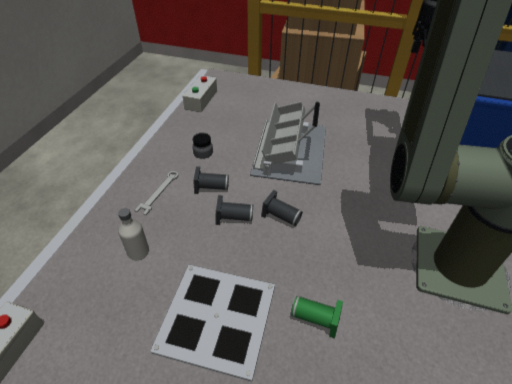

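View pics/w0.png

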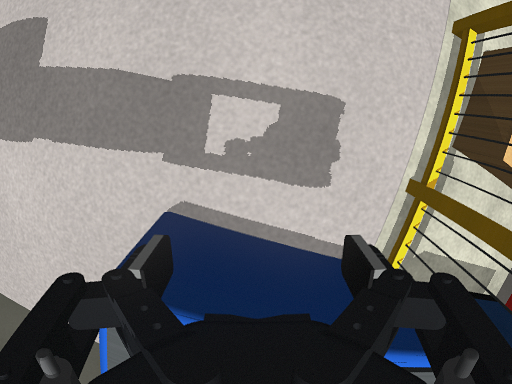

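The scene view shows three dark sleeves near (250,190), (275,215) and (257,252), with the tray raised around (165,230). The pallet is at (348,182), the bottle at (355,245), the spanner at (293,290), the tub at (217,291) and the green look-alike at (309,135). I'll enlarge it for measuring.

```bash
python3 - <<'E'
from h import *
a=cv2.imread('pics/s0.png');b=cv2.imread('pics/d0.png')
cv2.imwrite('pics/s0z.png',cv2.resize(a[160:290,225:310],None,fx=6,fy=6,interpolation=cv2.INTER_CUBIC)[:600])
cv2.imwrite('pics/s0t.png',cv2.resize(a[165:285,100:230],None,fx=5,fy=5,interpolation=cv2.INTER_CUBIC))
cv2.imwrite('pics/d0z.png',cv2.resize(b[90:240,180:340],None,fx=4,fy=4,interpolation=cv2.INTER_CUBIC))
g=cv2.cvtColor(a,cv2.COLOR_BGR2GRAY); hsv=cv2.cvtColor(a,cv2.COLOR_BGR2HSV)
for nm,img,roi in (('scene',a,(225,160,310,290)),('scenepads',a,(300,140,400,220)),('side',b,(185,165,310,230)),('sidepads',b,(150,260,280,375))):
    x0,y0,x1,y1=roi
    g=cv2.cvtColor(img,cv2.COLOR_BGR2GRAY)[y0:y1,x0:x1]
    m=(g<55).astype(np.uint8)
    cs,_=cv2.findContours(m,cv2.RETR_EXTERNAL,cv2.CHAIN_APPROX_NONE)
    for c in cs:
        if cv2.contourArea(c)>60:
            r=cv2.minAreaRect(c); print(nm,cv2.contourArea(c),np.array(r[0])+[x0,y0],r[1],r[2])
E
```

```text
scene 528.5 [257.95859528 251.84075928] (33.83888626098633, 22.585859298706055) 61.38954162597656
scene 480.5 [275.85892868 215.15259171] (31.58758544921875, 22.212072372436523) 61.189208984375
scene 395.5 [250. 189.] (16.0, 30.0) 0.0
scenepads 252.0 [341.6000061  196.29999924] (16.127614974975586, 19.922346115112305) 71.56504821777344
scenepads 236.5 [369.30000305 186.89999771] (15.811387062072754, 19.60611915588379) 71.56504821777344
scenepads 215.5 [327.65000534 172.94999695] (14.862703323364258, 18.34120750427246) 71.56504821777344
scenepads 206.5 [354.75000763 164.25      ] (14.23024845123291, 18.34120750427246) 71.56504821777344
scenepads 92.0 [308.19999981 147.09999943] (17.441329956054688, 10.733125686645508) 26.56505012512207
side 244.5 [232.5 217. ] (14.0, 33.0) 90.0
side 309.0 [282.08959961 208.18144989] (39.55894088745117, 25.93140983581543) 15.708637237548828
side 233.5 [208.79999924 187.40000153] (33.09380340576172, 22.360679626464844) 26.56505012512207
sidepads 874.5 [231.79615021 344.0807724 ] (31.047849655151367, 30.78473472595215) 15.255120277404785
sidepads 810.5 [185.03167725 331.51131439] (29.46306610107422, 31.884687423706055) 19.653823852539062
sidepads 654.5 [244.7634964  299.63692474] (28.085227966308594, 25.959510803222656) 14.931418418884277
sidepads 610.0 [201.55882645 289.26470566] (28.861738204956055, 24.98116683959961) 14.03624439239502
```

View pics/s0z.png

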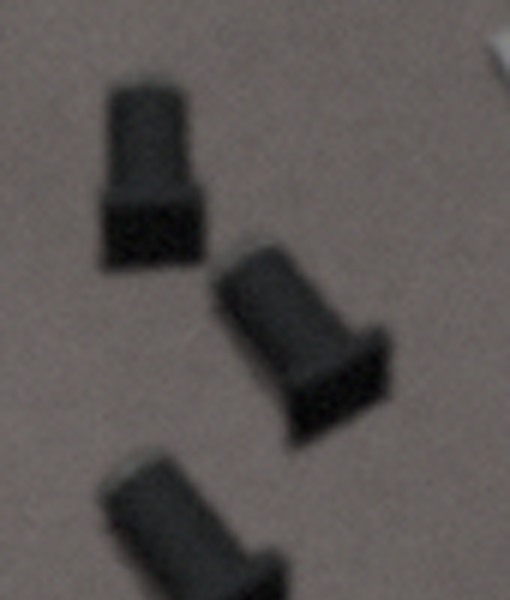

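View pics/s0t.png

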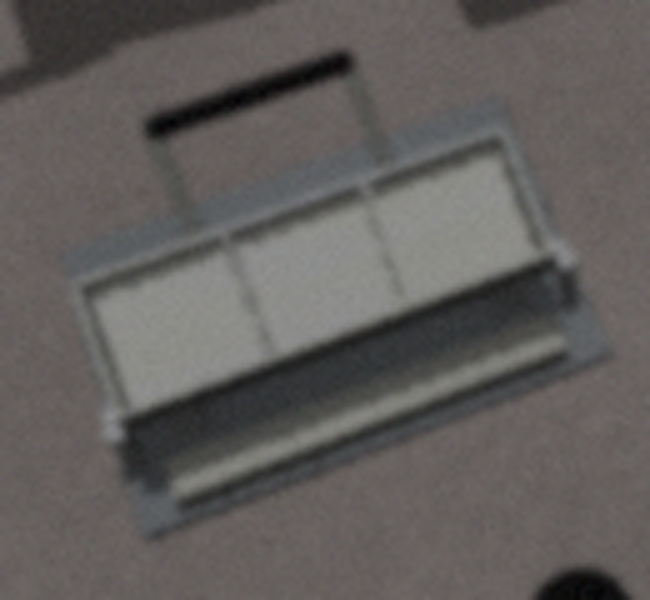

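View pics/d0z.png

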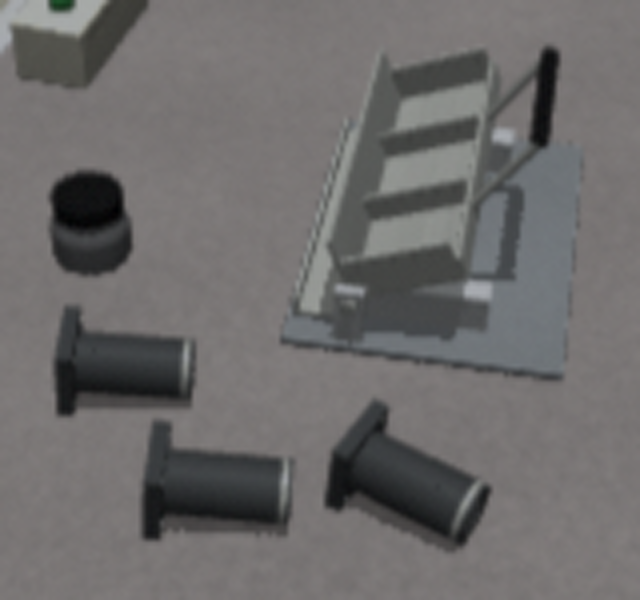

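```bash
cat >> h.py <<'E'
def tri(d1,p1,d2,p2):
    c1,r1=ray(d1,*p1);c2,r2=ray(d2,*p2)
    s=np.linalg.lstsq(np.c_[r1,-r2],c2-c1,rcond=None)[0]
    a=c1+r1*s[0];b=c2+r2*s[1]; return (a+b)/2,np.linalg.norm(a-b)
E
python3 - <<'E'
from h import *
np.set_printoptions(precision=4,suppress=True)
a=get_image('scene');b=get_image('side')
S=lambda x,y:(225+x/6-.4,160+y/6-.4)
T=lambda x,y:(100+x/5-.4,165+y/5-.4)
D=lambda x,y:(180+x/4-.4,90+y/4-.4)
print('handle -y',tri(a,T(155,128),b,D(551,58)),'+y',tri(a,T(348,63),b,D(541,138)))
print('base plate corners (table)', [onz(a,*T(*p),0.003)[:2] for p in((65,270),(155,540),(610,350),(505,105))],[onz(b,*D(*p),0.003)[:2] for p in((282,340),(562,376),(582,145))])
for n,f,m in (('A',[(102,268),(205,262),(105,205),(205,203)],(472,512)),('B',[(293,447),(390,397),(290,385),(388,335)],(288,495)),):
    F=np.mean(f,0);print(n,onz(a,*S(*F),.028),onz(b,*D(*m),.022))
print('C',onz(b,*D(68,365),.028),onz(b,*D(188,373),.022))
print('B side fl',onz(b,*D(155,485),.028),'A',onz(b,*D(352,455),.028))
for p,q in (((341.6,196.3),(185,331.5)),((369.3,186.9),(231.8,344.1)),((327.65,172.95),(201.6,289.3)),((354.75,164.25),(244.8,299.6))):print('pad',onz(a,*p,.012))
for q in ((185,331.5),(231.8,344.1),(201.6,289.3),(244.8,299.6)):print('padside',onz(b,*q,.012))
print('tub',onz(a,217,286,.06),'bottle',onz(b,134,245,.03),'wrench',onz(a,265,295,0),onz(a,322,287,0),'green',onz(a,306,128,.022),onz(a,312,148,.022))
# floor front edges of tray: corners
print(tri(a,T(82,285),b,D(490,55)),tri(a,T(503,135),b,D(465,250)))
E
```

```text
handle -y (array([ 0.427, -0.369,  0.144]), np.float64(0.0018878699581739013)) +y (array([ 0.4153, -0.2564,  0.1472]), np.float64(0.006054586126960062))
base plate corners (table) [array([ 0.4111, -0.4605]), array([ 0.6093, -0.4309]), array([ 0.5691, -0.1496]), array([ 0.372 , -0.1701])] [array([ 0.5711, -0.1531]), array([ 0.3646, -0.1788]), array([ 0.3997, -0.4698])]
A [ 0.4865 -0.0329  0.028 ] [ 0.3964 -0.0144  0.022 ]
B [0.6048 0.0295 0.028 ] [0.5149 0.0083 0.022 ]
C [ 0.7001 -0.0558  0.028 ] [ 0.6181 -0.08    0.022 ]
B side fl [0.5993 0.0318 0.028 ] A [ 0.4833 -0.0337  0.028 ]
pad [0.5566 0.251  0.012 ]
pad [0.5502 0.3514 0.012 ]
pad [0.4569 0.2442 0.012 ]
pad [0.4509 0.3454 0.012 ]
padside [0.5498 0.3491 0.012 ]
padside [0.4495 0.3437 0.012 ]
padside [0.5555 0.2495 0.012 ]
padside [0.4554 0.2435 0.012 ]
tub [ 0.7467 -0.2032  0.06  ] bottle [0.7525 0.199  0.03  ] wrench [ 0.789  -0.0813  0.    ] [0.8155 0.0795 0.    ] green [0.2556 0.2434 0.022 ] [0.3483 0.23   0.022 ]
(array([ 0.4847, -0.4324,  0.0967]), np.float64(0.005971831931297979)) (array([ 0.451 , -0.182 ,  0.0929]), np.float64(0.012390384563292545))
```

```bash
cat >> h.py <<'E'
import json
np.set_printoptions(precision=4,suppress=True)
def Rq(q): q=np.array(q);return R.from_quat([q[1],q[2],q[3],q[0]])
def log():
    s=st(); open('log.jsonl','a').write(json.dumps([list(s['joint_pos']),list(s['tcp_pos']),list(s['tcp_rot'])])+'\n'); return s
def tool(azh, tilt=0, azx=None):
    """tool z pointing down; returns R for tool down with tool-x azimuth azx deg"""
    a=np.radians(azx); x=np.array([np.cos(a),np.sin(a),0]); z=np.array([0,0,-1.]); return R.from_matrix(np.c_[x,np.cross(z,x),z])
def row(p,Rt,s=None):
    s=s or log(); R0=Rq(s['tcp_rot']); d=R0.inv().apply(np.array(p)-s['tcp_pos'])*100; w=(R0.inv()*Rt).as_rotvec()
    print('row',np.round(d,2),np.round(w,3)); return d,w
E
python3 - <<'E'
from h import *
row([.421,-.313,.225],tool(0,0,97.8))
row([.421,-.313,.225],tool(0,0,-82.2))
E
```

```text
row [ 31.23 -15.31   0.3 ] [-0.001 -0.001 -1.413]
row [ 31.23 -15.31   0.3 ] [-0.001  0.001  1.728]
```

Request:
jog_arm:
  plan:
    - [[15,-8,0,0,0,-0.7,0],[15,-8,0,0,0,-0.7,0],[15,-8,0,0,0,-0.7,0],[31.2,-15.3,0,0,0,-1.413,0],[31.2,-15.3,0,0,0,-1.413,0],[31.2,-15.3,0,0,0,-1.413,0],[31.2,-15.3,0,0,0,-1.413,0],[31.2,-15.3,0,0,0,-1.413,0],[31.2,-15.3,0,0,0,-1.413,0],[31.2,-15.3,0,0,0,-1.413,0],[31.2,-15.3,0,0,0,-1.413,0],[31.2,-15.3,0,0,0,-1.413,0]]

```text
clock: 1.45
tcp_pos: [0.4207, -0.3135, 0.2283]
tcp_rot: [-0.0, 0.658, 0.753, 0.0]
force: [1.1, 0.1, 0.0]
grip_width: 0.002
```

```bash
python3 - <<'E'
from h import *
s=log();print(s['joint_pos'],s['tcp_pos'],s['tcp_rot'],s['force'])
save('wrist','w1.png');row([.421,-.313,.177],tool(0,0,97.8))
E
```

```text
[-0.8055  0.1     1.664   0.      1.3779 -0.9399] [ 0.4207 -0.3135  0.2283] [-0.0001  0.658   0.753   0.    ] [1.0527 0.083  0.0395]
row [0.06 0.04 5.13] [-0.    -0.    -0.002]
```

View pics/w1.png

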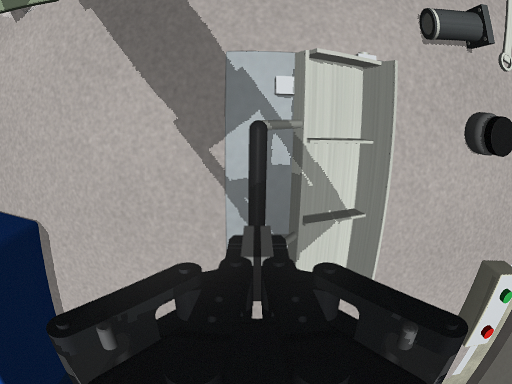

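The bar runs straight between the closed fingers, at about (257,125–230). I'll press it down along its arc.

Request:
jog_arm:
  plan:
    - [[0,0,3,0,0,0,0],[0,0,4.5,0,0,0,0],[0,-0.2,5.5,0,0,0,0],[0,-0.8,6.2,0,0,0,0],[0,-1.2,6.8,0,0,0,0],[0,-1.6,7.4,0,0,0,0],[0,-2.0,8.0,0,0,0,0],[0,-2.3,8.6,0,0,0,0],[0,-2.6,9.2,0,0,0,0],[0,-2.8,9.8,0,0,0,0],[0,-3.0,10.2,0,0,0,0],[0,-3.0,10.2,0,0,0,0]]

```text
clock: 2.7
tcp_pos: [0.3905, -0.3172, 0.1255]
tcp_rot: [-0.001, 0.657, 0.753, 0.0]
force: [1.2, -0.0, 0.1]
grip_width: -0.002
```

```bash
python3 - <<'E'
from h import *
s=log();print(s['joint_pos'],s['tcp_pos'],s['tcp_rot'],s['force'])
save('side','d2.png')
b=cv2.imread('pics/d2.png');cv2.imwrite('pics/d2z.png',cv2.resize(b[70:240,180:340],None,fx=4,fy=4)[:600])
E
```

```text
[-0.8543  0.1688  1.8152 -0.      1.1593 -0.9901] [ 0.3905 -0.3172  0.1255] [-0.0009  0.6575  0.7535  0.0001] [ 1.2358 -0.0478  0.0659]
```

View pics/d2z.png

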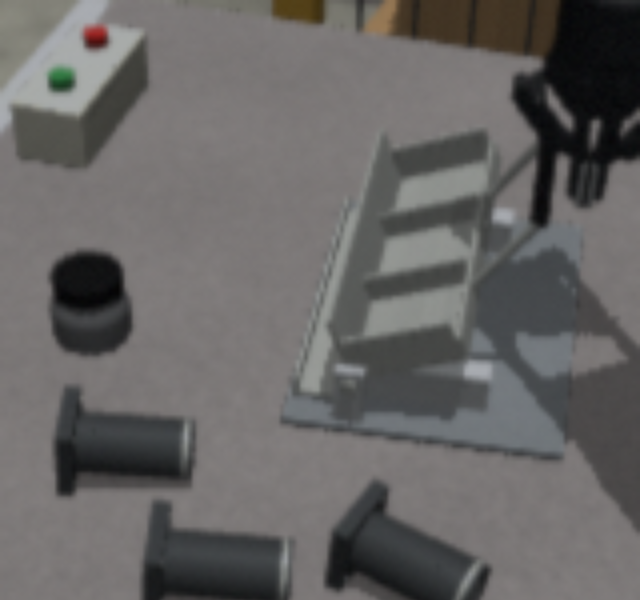

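The tray hasn't moved: the fingers went down on the robot side of the bar. I'll re-measure the bar by intersecting the scene rays with the wrist camera's y=0 plane.

```bash
python3 - <<'E'
from h import *
a=get_image('scene');b=get_image('side')
T=lambda x,y:(100+x/5-.4,165+y/5-.4)
D=lambda x,y:(180+x/4-.4,90+y/4-.4)
n=np.array([np.cos(np.radians(7.8)),np.sin(np.radians(7.8)),0]);p0=np.array([.4207,-.3135,0])
for d,p in ((a,T(155,128)),(a,T(348,63)),(b,D(551,55)),(b,D(541,140)),(b,D(546,98))):
    c,r=ray(d,*p);t=n@(p0-c)/(n@r);print(c+r*t)
E
```

```text
[ 0.4282 -0.3685  0.1443]
[ 0.4127 -0.2553  0.1395]
[ 0.4206 -0.3129  0.1818]
[ 0.4128 -0.2561  0.1485]
[ 0.4165 -0.2826  0.1657]
```

Request:
jog_arm:
  plan:
    - [[0,0,-5,0,0,0,45],[0,0,-6,0,0,0,45],[0,3,-6,0,0,0,45],[0,3,-6,0,0,0,45],[0,3,-6,0,0,0,45],[0,3,-4,0,0,0,45],[0,3,-2.2,0,0,0,45],[0,3,-2.2,0,0,0,45],[0,3,-2.2,0,0,0,0],[0,3,-2.2,0,0,0,0],[0,3,-2.2,0,0,0,0],[0,3,-2.2,0,0,0,0],[0,3,-2.2,0,0,0,0]]

```text
clock: 4.15
tcp_pos: [0.4213, -0.3145, 0.1499]
tcp_rot: [0.001, 0.657, 0.754, -0.0]
force: [-1.9, -1.0, 5.7]
grip_width: 0.002
```

```bash
python3 - <<'E'
from h import *
s=log();print(s['joint_pos'],s['tcp_pos'],s['tcp_rot'],s['force'],s['grip_width'])
E
```

```text
[-0.8056  0.1809  1.744  -0.0007  1.2141 -0.9414] [ 0.4213 -0.3145  0.1499] [ 0.0013  0.6574  0.7535 -0.0004] [-1.8559 -1.0428  5.7316] 0.002275387964371553
```

```bash
python3 - <<'E'
from h import *
save('side','d3.png');save('scene','s3.png')
b=cv2.imread('pics/d3.png');cv2.imwrite('pics/d3z.png',cv2.resize(b[70:200,230:360],None,fx=5,fy=5)[:600])
b=cv2.imread('pics/s3.png');cv2.imwrite('pics/s3z.png',cv2.resize(b[145:275,90:230],None,fx=5,fy=5)[:600])
E
```

```text
(no output)
```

View pics/d3z.png

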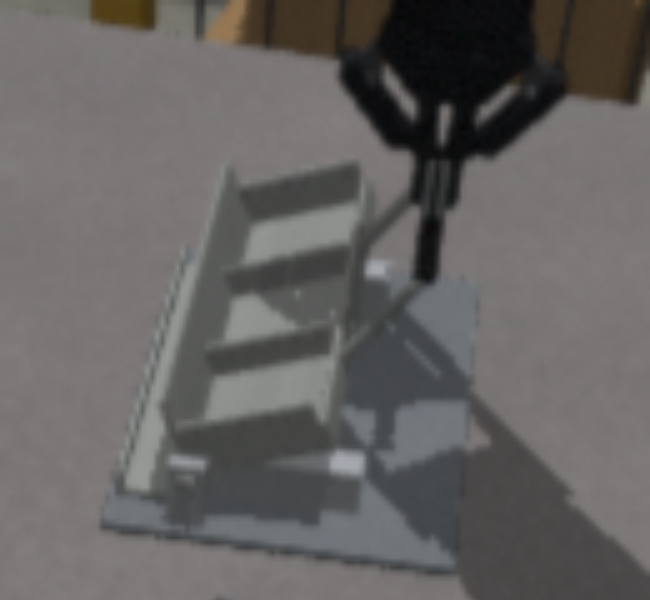

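View pics/s3z.png

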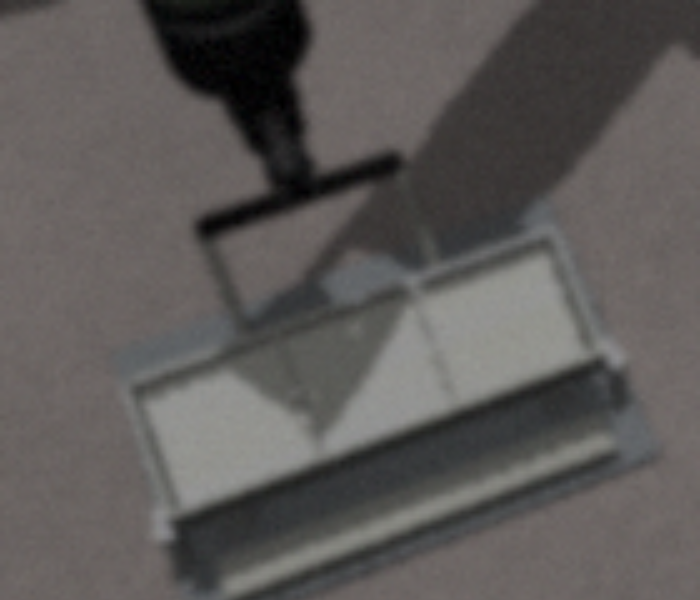

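```bash
python3 - <<'E'
from h import *
a=get_image('scene');b=get_image('side')
for z in (.15,.125,.118):
  P=[.4213,-.3145,z]
  print(z,(proj(a,P)-[90,145])*5,(proj(b,P)-[230,70])*5)
E
```

```text
0.15 [[293.1573 187.2272]] [[429.1345 212.6415]]
0.125 [[303.2477 211.8845]] [[423.8786 248.587 ]]
0.118 [[306.0097 218.6338]] [[422.4371 258.4451]]
```

```bash
python3 - <<'E'
from h import *
b=get_image('side')
for z in (.15,.1255,.1005):
  print(z,(proj(b,[.3905,-.3172,z])-[180,70])*4)
E
```

```text
0.15 [[586.0337 175.3285]]
0.1255 [[581.2145 203.5678]]
0.1005 [[576.4522 231.4744]]
```

By the projections the closed fingertips end at about the TCP height, not 25 mm below it. They're now resting centred on the bar, so I'll push it down from here along the arc.

Request:
jog_arm:
  plan:
    - [[0,-0.15,0.4,0,0,0,0],[0,-0.4,0.8,0,0,0,0],[0,-0.7,1.2,0,0,0,0],[0,-1.0,1.6,0,0,0,0],[0,-1.2,2.0,0,0,0,0],[0,-1.5,2.4,0,0,0,0],[0,-1.7,2.8,0,0,0,0],[0,-2.0,3.2,0,0,0,0],[0,-2.2,3.6,0,0,0,0],[0,-2.4,4.0,0,0,0,0],[0,-2.6,4.4,0,0,0,0],[0,-2.7,4.7,0,0,0,0],[0,-2.7,4.8,0,0,0,0],[0,-2.7,4.8,0,0,0,0]]

```text
clock: 5.8
tcp_pos: [0.3941, -0.3177, 0.1008]
tcp_rot: [0.0, 0.657, 0.753, -0.0]
force: [-2.3, -1.2, 4.2]
grip_width: 0.001
```

```bash
python3 - <<'E'
from h import *
s=log();print(s['joint_pos'],s['tcp_pos'],s['force'],s['grip_width'])
save('side','d4.png');save('scene','s4.png')
b=cv2.imread('pics/d4.png');cv2.imwrite('pics/d4z.png',cv2.resize(b[70:200,230:360],None,fx=5,fy=5)[:600])
E
```

```text
[-0.8493  0.2086  1.8272 -0.0004  1.105  -0.985 ] [ 0.3941 -0.3177  0.1008] [-2.2666 -1.1821  4.2013] 0.0012806124871891146
```

View pics/d4z.png

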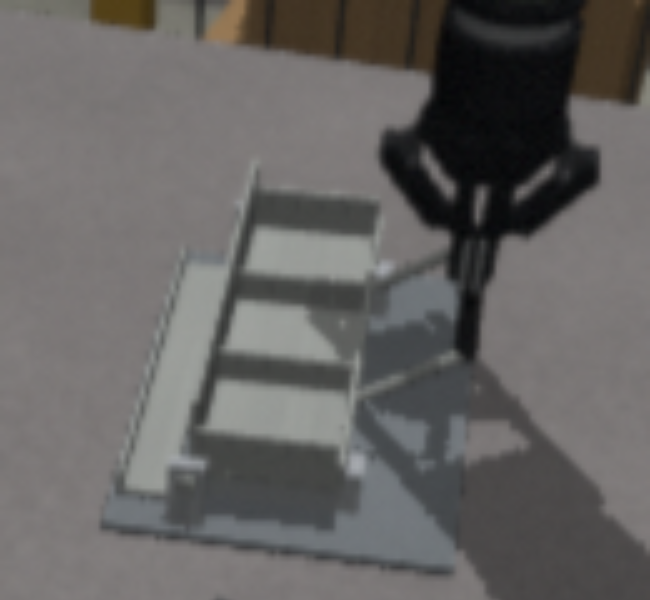

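Request:
jog_arm:
  plan:
    - [[0,-0.1,0.2,0,0,0,0],[0,-0.15,0.4,0,0,0,0],[0,-0.15,0.6,0,0,0,0],[0,-0.15,0.6,0,0,0,0]]

```text
clock: 6.3
tcp_pos: [0.3936, -0.3179, 0.0986]
tcp_rot: [0.001, 0.657, 0.754, 0.0]
force: [-8.8, 6.7, 28.3]
grip_width: -0.005
```

Request:
jog_arm:
  plan:
    - [[0,0,-5,0,0,0,0],[0,0,-10,0,0,0,50],[0,0,-14,0,0,0,100],[0,0,-14,0,0,0,100],[0,0,-14,0,0,0,100],[0,0,-14,0,0,0,100]]

```text
clock: 6.9
tcp_pos: [0.3921, -0.3162, 0.2324]
tcp_rot: [-0.002, 0.657, 0.754, 0.001]
force: [-0.7, 0.2, -0.2]
grip_width: 0.851
```

```bash
python3 - <<'E'
from h import *
s=log();print(s['joint_pos'],s['tcp_pos'],s['force'],s['grip_width'])
b=save('side','d5.png');a=save('scene','s5.png');
print(proj(b,s['tcp_pos']),proj(b,s['tcp_pos']+[0,0,-.025]),proj(a,s['tcp_pos']),proj(a,s['tcp_pos']+[0,0,-.025]))
i=cv2.imread('pics/d5.png');cv2.imwrite('pics/d5z.png',cv2.resize(i[30:180,250:410],None,fx=4,fy=4)[:600])
i=cv2.imread('pics/s5.png');cv2.imwrite('pics/s5z.png',cv2.resize(i[95:225,80:220],None,fx=4,fy=4)[:600])
L=[json.loads(l) for l in open('log.jsonl')]
from scipy.optimize import least_squares
def fk(q,p):
    a1,h,L1,a3,L2,Lt,d=p
    q=np.array(q)
    R1=R.from_euler('z',q[0]);R2=R1*R.from_euler('y',q[1]);R3=R2*R.from_euler('y',q[2]);R4=R3*R.from_euler('z',q[3]);R5=R4*R.from_euler('y',q[4]);R6=R5*R.from_euler('z',q[5]+np.pi/2)
    return R1.apply([a1,d,h])+R2.apply([0,0,L1])+R3.apply([a3,0,L2])+R5.apply([0,0,Lt]),R6
f=lambda p:np.concatenate([(fk(l[0],p)[0]-np.array(l[1])) for l in L]+[0.002*(p-p0)])
p0=np.array([0,.2,.4,0,.35,.2,.086])
r=least_squares(f,p0);print(r.x,np.abs(f(r.x)).max())
for l in L[-2:]: print(fk(l[0],r.x)[0]-l[1],(fk(l[0],r.x)[1].inv()*Rq(l[2])).magnitude())
E
```

```text
[-0.8511  0.053   1.7057  0.0008  1.3863 -0.9875] [ 0.3921 -0.3162  0.2324] [-0.6755  0.155  -0.1772] 0.8513651092330579
[[330.2231  88.4194]] [[328.8609  96.4637]] [[139.2465 156.935 ]] [[141.5336 162.5713]]
[-0.      0.2508  0.4553  0.094   0.4995  0.2874  0.0862] 0.000299091292970461
[ 0.  0. -0.] 2.509879187916428e-16
[ 0.     -0.0001  0.    ] 3.945982499987306e-16
```

View pics/d5z.png

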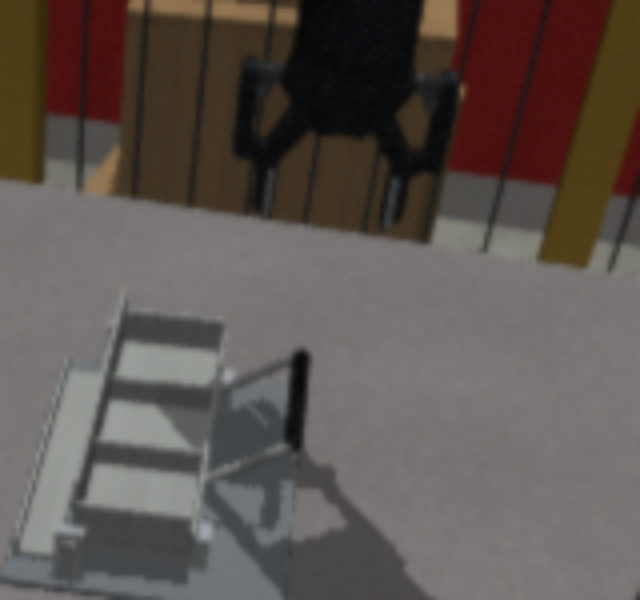

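View pics/s5z.png

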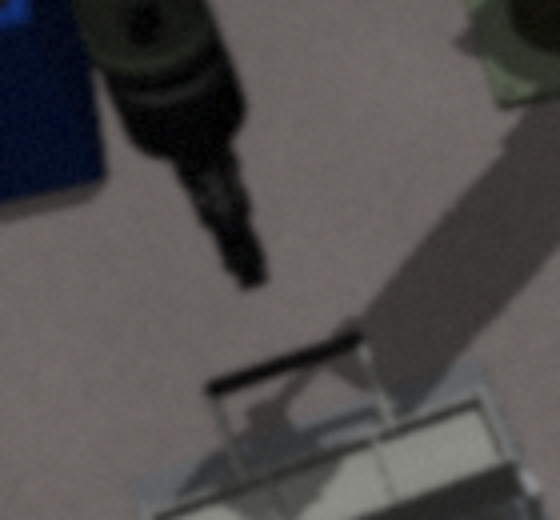

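```bash
python3 - <<'E'
from h import *
b=get_image('side');a=get_image('scene');s=st();print(s['tcp_pos'])
R0=Rq(s['tcp_rot'])
X,e=tri(a,(80+258/4-.4,95+285/4-.4),b,(250+266/4-.4,30+216/4-.4));print(X,e,R0.inv().apply(X-s['tcp_pos']))
# free closed tip in d2/s? : d2 only
for z in (-.02,-.01,0,.01,.02,.025):
    print(z,(proj(a,s['tcp_pos']+R0.apply([0,.045,z]))-[80,95])*4,(proj(b,s['tcp_pos']+R0.apply([0,.045,z]))-[250,30])*4)
E
```

```text
[ 0.392  -0.3166  0.2325]
[ 0.4329 -0.308   0.2428] 0.004562643125851808 [ 0.0029  0.0417 -0.0104]
-0.02 [[247.6263 276.994 ]] [[258.695  201.2107]]
-0.01 [[251.416  286.1796]] [[256.9329 214.5683]]
0 [[255.1475 295.2241]] [[255.195  227.7417]]
0.01 [[258.8221 304.1308]] [[253.4809 240.7346]]
0.02 [[262.4411 312.9027]] [[251.7901 253.5509]]
0.025 [[264.2302 317.2391]] [[250.9533 259.8939]]
```

```bash
cat >> h.py <<'E'
from scipy.optimize import least_squares
PK=np.array([0,0.2508,0.4553,0.094,0.4995,0.2874,0.0862])
JL=np.array([[-2.73,2.73],[-0.86,2.22],[0.23,2.46],[-1.11,4.25],[0.08,2.63],[-2.82,2.82]])
def fk(q,p=PK):
    a1,h,L1,a3,L2,Lt,d=p
    R1=R.from_euler('z',q[0]);R2=R1*R.from_euler('y',q[1]);R3=R2*R.from_euler('y',q[2]);R4=R3*R.from_euler('z',q[3]);R5=R4*R.from_euler('y',q[4]);R6=R5*R.from_euler('z',q[5]+np.pi/2)
    return R1.apply([a1,d,h])+R2.apply([0,0,L1])+R3.apply([a3,0,L2])+R5.apply([0,0,Lt]),R6
def ik(P,Rt,seeds=None):
    best=None
    rng=np.random.default_rng(0)
    S=[np.array(s) for s in (seeds or [])]+[np.array([np.arctan2(P[1],P[0]),.4,1.5,j4,1.2,j6]) for j4 in (0,1.5,3) for j6 in (-1.5,0,1.5)]
    for s in S:
        s=np.clip(s,JL[:,0]+.01,JL[:,1]-.01)
        f=lambda q:np.r_[(fk(q)[0]-P)*5,(fk(q)[1].inv()*Rt).as_rotvec()]
        r=least_squares(f,s,bounds=(JL[:,0],JL[:,1]),max_nfev=60)
        if best is None or r.cost<best.cost: best=r
        if best.cost<1e-8: break
    return best.x,best.cost
def lyingR(m,al,sg):
    """m horizontal unit mouth direction"""
    u=np.array([0,0,1.]); z=-m*np.sin(al)-u*np.cos(al); y=sg*np.cross(m,u); return R.from_matrix(np.c_[np.cross(y,z),y,z])
def uprightR(m,al,sg):
    u=np.array([0,0,1.]); z=-u*np.sin(al)+m*np.cos(al); y=sg*np.cross(m,u); return R.from_matrix(np.c_[np.cross(y,z),y,z])
SL={'A':(np.array([.485,-.0333,.028]),np.array([.3964,-.0144,.022])),'B':(np.array([.602,.0307,.028]),np.array([.515,.0083,.022])),'C':(np.array([.700,-.0558,.028]),np.array([.618,-.080,.022]))}
tx=np.array([np.cos(np.radians(7.8)),np.sin(np.radians(7.8)),0]);ty=np.array([-tx[1],tx[0],0])
B1=np.array([.4975,-.3025,.045]);BAY=[B1-.084*ty,B1,B1+.084*ty]
E
python3 - <<'E'
from h import *
for al in (45,60,70):
  al=np.radians(al)
  for sg in (1,-1):
    print('alpha',al,sg)
    for k,(F,M) in SL.items():
        m=M-F;m[2]=0;m/=np.linalg.norm(m);G=F+m*.065;G[2]=.0235
        Rt=lyingR(m,al,sg);q,c=ik(G+.019*Rt.as_matrix()[:,2],Rt);print(' lie',k,q,'%.1e'%c)
    for nm,mm in (('+x',tx),('-x',-tx),('+y',ty),('-y',-ty)):
      for i in (0,1,2):
        Rt=uprightR(mm,al,sg);q,c=ik(BAY[i]+[0,0,.07]+.019*Rt.as_matrix()[:,2],Rt);print(' up',nm,i,q,'%.1e'%c)
E
```

```text
alpha 0.7853981633974483 1
 lie A [-0.2482  0.1618  2.46    3.1157  0.2269  1.5685] 1.9e-03
 lie B [-0.3362  0.3312  2.2239  1.8172  0.4165  2.4326] 5.3e-21
 lie C [-0.4569  0.4839  1.9495  1.4364  0.5043  2.7179] 1.7e-19
 up +x 0 [-1.0745  0.3734  1.8266  0.9998  0.9051 -0.2764] 2.2e-31
 up +x 1 [-1.0071  0.2515  1.9987  1.0538  0.8334 -0.2964] 7.9e-29
 up +x 2 [-0.9134  0.1306  2.152   1.1087  0.7546 -0.289 ] 9.4e-21
 up -x 0 [-0.5869  0.836   1.0658 -0.5076  1.8458 -2.2786] 4.5e-25
 up -x 1 [-0.5005  0.7484  1.219  -0.4493  1.8248 -2.1731] 4.0e-30
 up -x 2 [-0.4028  0.6791  1.3378 -0.3834  1.8157 -2.0683] 5.9e-17
 up +y 0 [-0.9308  0.8357  1.0663  0.3739  1.9343 -1.0604] 1.6e-29
 up +y 1 [-0.8736  0.7077  1.289   0.3994  1.8267 -1.0462] 4.9e-18
 up +y 2 [-0.8043  0.5965  1.4762  0.436   1.7321 -1.0198] 7.1e-22
 up -y 0 [-0.6234  0.3318  1.7962 -0.7423  0.6466  2.82  ] 1.4e-02
 up -y 1 [-0.3973  0.3272  1.9183 -1.11    0.7776 -2.82  ] 2.6e-03
 up -y 2 [-0.2534  0.2715  1.9761 -1.0485  0.8608 -2.82  ] 2.4e-05
alpha 0.7853981633974483 -1
 lie A [-0.2482  0.1618  2.46    3.1157  0.226
[... 4358 characters left out ...]
.3683  0.8949 -2.7419] 1.2e-25
 up +x 2 [-0.7197  0.1472  1.9546  0.3549  0.8377 -2.6388] 3.3e-26
 up -x 0 [-0.6789  0.6133  1.299  -0.2527  1.4769  0.811 ] 2.1e-22
 up -x 1 [-0.5897  0.5183  1.4477 -0.2309  1.4447  0.9052] 4.3e-23
 up -x 2 [-0.4852  0.439   1.5667 -0.2026  1.4266  1.0081] 7.8e-24
 up +y 0 [-0.863   0.6132  1.2993  0.1863  1.5269  2.1063] 1.6e-29
 up +y 1 [-0.7914  0.4962  1.4814  0.2082  1.45    2.1591] 1.1e-26
 up +y 2 [-0.7039  0.3917  1.6352  0.2344  1.3845  2.2265] 3.5e-23
 up -y 0 [-0.6857  0.3736  1.6609 -0.3094  0.8707 -0.6496] 9.0e-19
 up -y 1 [-0.5749  0.2843  1.783  -0.3455  0.8712 -0.5141] 1.0e-30
 up -y 2 [-0.4412  0.2112  1.877  -0.3768  0.8931 -0.3629] 3.0e-27
```

```bash
python3 - <<'E'
from h import *
for k in 'ABC':
  F,M=SL[k]; m=M-F;m[2]=0;m/=np.linalg.norm(m)
  for al in (0,10,20,30,35,40,45):
    for s in (.055,.065):
      G=F+m*s;G[2]=.0235
      Rt=lyingR(m,np.radians(al),-1);q,c=ik(G+.019*Rt.as_matrix()[:,2],Rt);print(k,al,s,q,'%.1e'%c)
E
```

```text
A 0 0.055 [-0.2516  0.2447  2.048  -0.      0.8489  1.5294] 3.0e-29
A 0 0.065 [-0.2526  0.2273  2.0714 -0.      0.8429  1.5284] 1.1e-27
A 10 0.055 [-0.2567  0.1718  2.1567  0.0135  0.6388  1.5141] 6.0e-20
A 10 0.065 [-0.258   0.1535  2.1796  0.014   0.6342  1.5124] 1.2e-18
A 20 0.055 [-0.2631  0.1207  2.2619  0.0453  0.4108  1.4796] 1.5e-23
A 20 0.065 [-0.2647  0.1016  2.2845  0.0471  0.4074  1.4763] 4.3e-21
A 30 0.055 [-0.2708  0.103   2.3595  0.1926  0.1591  1.328 ] 4.3e-21
A 30 0.065 [-0.273   0.084   2.382   0.2035  0.156   1.3152] 2.7e-30
A 35 0.055 [-0.3001  0.1039  2.4025  1.0905  0.08    0.4072] 2.7e-04
A 35 0.065 [-0.3053  0.0862  2.427   1.2178  0.08    0.2755] 2.7e-04
A 40 0.055 [-0.2802  0.1361  2.4437  2.8189  0.1423 -1.3049] 1.3e-20
A 40 0.065 [-0.2781  0.1195  2.46    2.833   0.1353 -1.3172] 4.0e-05
A 45 0.055 [-0.2681  0.1773  2.46    3.0201  0.2651 -1.4951] 4.0e-04
A 45 0.065 [-0.2482  0.1618  2.46    3.1157  0.2269 -1.5731] 1.9e-03
B 0 0.055 [-0.1267  0.4411  1.7608  0.      0.9397  1.1921] 2.4e-28
B 0 0.065 [-0.1337  0.4251  1.7856  0.      0.9309  1.1851] 2.2e-28

[... 1091 characters left out ...]
5] 7.5e-31
C 20 0.055 [-0.3248  0.4989  1.7154  0.3246  0.6636  0.7288] 1.6e-30
C 20 0.065 [-0.3352  0.4847  1.7385  0.3321  0.6578  0.7113] 2.8e-30
C 30 0.055 [-0.3712  0.4761  1.813   0.663   0.5201  0.3852] 5.2e-31
C 30 0.065 [-0.3831  0.4629  1.8351  0.6768  0.5188  0.3602] 1.0e-31
C 35 0.055 [-0.3951  0.4749  1.8562  0.9004  0.4796  0.1424] 4.9e-21
C 35 0.065 [-0.4078  0.4622  1.8778  0.9158  0.4814  0.1151] 8.6e-31
C 40 0.055 [-0.419   0.4811  1.895   1.1673  0.4706 -0.1318] 5.9e-26
C 40 0.065 [-0.4325  0.4691  1.9161  1.1808  0.4757 -0.158 ] 1.1e-24
C 45 0.055 [-0.4426  0.4951  1.9289  1.4279  0.4963 -0.4016] 8.8e-21
C 45 0.065 [-0.4569  0.4839  1.9495  1.4364  0.5043 -0.4237] 3.0e-20
```

```bash
cat >> h.py <<'E'
from scipy.spatial.transform import Slerp
def sim(p0,R0,p1,R1,q0,n=15):
    sl=Slerp([0,1],R.concatenate([R0,R1]));q=q0;ok=True
    for t in np.linspace(0,1,n+1):
        q2,c=ik(np.array(p0)*(1-t)+np.array(p1)*t,sl(t),[q])
        if t in(0,1) or c>1e-6 or np.abs(q2-q).max()>.6: print('  t%.2f'%t,q2,'%.0e'%c,'step%.2f'%np.abs(q2-q).max())
        q=q2
    return q
def mk(F,M): m=np.array(M)-F;m[2]=0;return m/np.linalg.norm(m)
AL=np.radians(25)
def lie(F,M,s=.065,back=0,al=AL):
    m=mk(F,M);G=np.array(F)+m*s;G[2]=.0235;Rt=lyingR(m,al,-1);return G+(.019-back)*Rt.as_matrix()[:,2],Rt
def up(i,s=.065,dz=0,al=AL,mm=None):
    Rt=uprightR(-tx if mm is None else mm,al,-1);return BAY[i]+[0,0,s+dz]+.019*Rt.as_matrix()[:,2],Rt
E
python3 - <<'E'
from h import *
s=st()
for k,i in (('A',2),('B',1),('C',0)):
    print(k)
    P0,R0=lie(*SL[k],back=.10);q=sim(s['tcp_pos'],Rq(s['tcp_rot']),P0,R0,s['joint_pos'])
    P1,R1=lie(*SL[k]);q=sim(P0,R0,P1,R1,q)
    P2=P1+[0,0,.13];q=sim(P1,R1,P2,R1,q)
    P3,R3=up(i,dz=.12);q=sim(P2,R1,P3,R3,q)
    P4,R4=up(i);q=sim(P3,R3,P4,R4,q)
print(row(*lie(*SL['A'],back=.12)))
E
```

```text
A
  t0.00 [-0.8514  0.0533  1.7052  0.0002  1.3867 -0.9875] 2e-28 step0.00
  t1.00 [-0.2783 -0.2941  2.3833  0.0497  0.6175  1.4685] 2e-26 step0.29
  t0.00 [-0.2783 -0.2941  2.3833  0.0497  0.6175  1.4685] 2e-26 step0.00
  t1.00 [-0.2687  0.0875  2.3345  0.088   0.285   1.4333] 2e-23 step0.03
  t0.00 [-0.2687  0.0875  2.3345  0.088   0.285   1.4333] 2e-23 step0.00
  t1.00 [-0.2687 -0.2578  2.2601  0.0382  0.704   1.4887] 2e-22 step0.03
  t0.00 [-0.2687 -0.2578  2.2601  0.0382  0.704   1.4887] 2e-22 step0.00
  t1.00 [-0.3659  0.7252  1.1695 -0.5885  2.2378  0.9513] 1e-25 step0.08
  t0.00 [-0.3659  0.7252  1.1695 -0.5885  2.2378  0.9513] 1e-25 step0.00
  t1.00 [-0.3659  0.8761  1.1868 -0.528   2.0951  1.0588] 4e-26 step0.01
B
  t0.00 [-0.8514  0.0533  1.7052  0.0002  1.3867 -0.9875] 2e-28 step0.00
  t1.00 [-0.286   0.0209  2.1197  0.3646  0.6526  0.7806] 4e-24 step0.15
  t0.00 [-0.286   0.0209  2.1197  0.3646  0.6526  0.7806] 4e-24 step0.00
  t1.00 [-0.2342  0.2975  2.0575  0.4818  0.4403  0.6822] 1e-24 step0.02
  t0.00 [-0.2342  0.2975  2.0575  0.4818  0.4403  0.6822] 1e-24 step0.00
 
[... 515 characters left out ...]
0.00 [-0.41    0.2495  1.8539  0.4147  0.7387  0.607 ] 2e-29 step0.00
  t1.00 [-0.3588  0.4705  1.7885  0.4825  0.5802  0.5587] 4e-25 step0.01
  t0.00 [-0.3588  0.4705  1.7885  0.4825  0.5802  0.5587] 4e-25 step0.00
  t1.00 [-0.3588  0.2617  1.7395  0.3566  0.8164  0.7218] 5e-27 step0.02
  t0.00 [-0.3588  0.2617  1.7395  0.3566  0.8164  0.7218] 5e-27 step0.00
  t1.00 [-0.5438  0.8914  0.8838 -0.7969  2.2196  0.6877] 5e-18 step0.10
  t0.00 [-0.5438  0.8914  0.8838 -0.7969  2.2196  0.6877] 5e-18 step0.00
  t1.00 [-0.5438  1.0262  0.903  -0.7252  2.1079  0.8157] 9e-24 step0.01
row [30.42  2.95 11.83] [-0.421  0.293  1.881]
(array([30.4192,  2.9492, 11.8344]), array([-0.4214,  0.2927,  1.8813]))
```

Request:
jog_arm:
  plan:
    - [[10,1,0,-0.07,0.05,0.31,80],[15,1,0,-0.2,0.14,0.9,80],[20,1,2,-0.2,0.14,0.9,80],[25,2,5,-0.2,0.14,0.9,80],[30.4,2.9,8,-0.42,0.29,1.88,80],[30.4,2.9,11.8,-0.42,0.293,1.88,80],[30.4,2.9,11.8,-0.42,0.293,1.88,80],[30.4,2.9,11.8,-0.42,0.293,1.88,80],[30.4,2.9,11.8,-0.42,0.293,1.88,80],[30.4,2.9,11.8,-0.42,0.293,1.88,80],[30.4,2.9,11.8,-0.42,0.293,1.88,80],[30.4,2.9,11.8,-0.42,0.293,1.88,80],[30.4,2.9,11.8,-0.42,0.293,1.88,80],[30.4,2.9,11.8,-0.42,0.293,1.88,80],[30.4,2.9,11.8,-0.42,0.293,1.88,80],[30.4,2.9,11.8,-0.42,0.293,1.88,80],[30.4,2.9,11.8,-0.42,0.293,1.88,80]]

```text
clock: 8.8
tcp_pos: [0.3804, -0.0127, 0.1166]
tcp_rot: [0.024, 0.971, -0.101, 0.216]
force: [0.4, -0.2, 0.4]
grip_width: 0.8
```

```bash
cat >> h.py <<'E'
def wray(d,s,u,v):
    K=d['intrinsics'];f=K[0,0];x=u-K[0,2];y=v-K[1,2];r=np.hypot(x,y);th=r/f
    c=np.array([x/r*np.sin(th),y/r*np.sin(th),np.cos(th)]) if r>1e-6 else np.array([0,0,1.])
    H=np.array(d['hand_eye']);R0=Rq(s['tcp_rot'])
    return s['tcp_pos']+R0.apply(H[:3,3]),R0.apply(H[:3,:3]@c)
def wonz(d,s,u,v,z):
    o,r=wray(d,s,u,v);return o+r*(z-o[2])/r[2]
def wproj(d,s,P):
    H=np.array(d['hand_eye']);t=Rq(s['tcp_rot']).inv().apply(np.array(P)-s['tcp_pos']);c=H[:3,:3].T@(t-H[:3,3])
    th=np.arctan2(np.hypot(c[0],c[1]),c[2]);r=th*d['intrinsics'][0,0];n=np.hypot(c[0],c[1]);return np.array([d['intrinsics'][0,2]+r*c[0]/n,d['intrinsics'][1,2]+r*c[1]/n])
E
python3 - <<'E'
from h import *
s=log();print(s['tcp_pos'],s['joint_pos'],s['grip_width'])
d=save('wrist','w6.png')
for k,(F,M) in SL.items(): print(k,wproj(d,s,F),wproj(d,s,M))
print('tip',wproj(d,s,s['tcp_pos']))
E
```

```text
[ 0.3804 -0.0127  0.1166] [-0.2901 -0.409   2.4124  0.051   0.7017  1.4565] 0.7995683674358457
A [254.5583 119.4563] [254.214 221.258]
B [173.5413  37.0853] [205.412  102.9237]
C [237.2044 -30.3241] [271.18    12.0271]
tip [256.1074 238.7295]
```

View pics/w6.png

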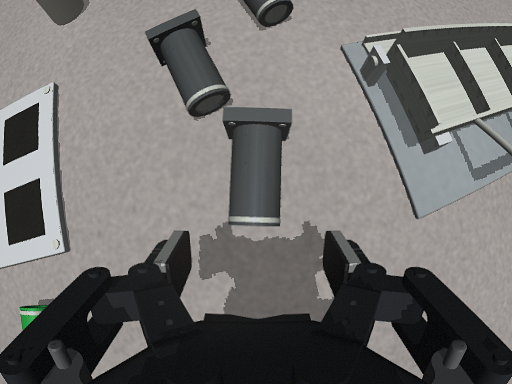

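The sleeve A lies under the gripper, with its flange at (258,120) and mouth at (255,222), close to the predicted pixels. I'll advance and grip.

Request:
jog_arm:
  plan:
    - [[0,0.1,4,0,0,0,80],[0,0.1,8,0,0,0,80],[0,0.1,11,0,0,0,80],[0,0.1,12,0,0,0,80],[0,0.1,12,0,0,0,80],[0,0.1,12,0,0,0,20],[0,0.1,12,0,0,0,20],[0,0.1,12,0,0,0,20],[0,0.1,12,0,0,0,20],[0,0.1,12,0,0,0,20]]

```text
clock: 9.85
tcp_pos: [0.4304, -0.0242, 0.0087]
tcp_rot: [0.024, 0.971, -0.101, 0.217]
force: [-3.3, 0.1, 7.0]
grip_width: 0.497
```

```bash
python3 - <<'E'
from h import *
s=log();print(s['tcp_pos'],s['force'],s['grip_width'])
d=save('wrist','w7.png');save('side','d7.png')
i=cv2.imread('pics/d7.png');cv2.imwrite('pics/d7z.png',cv2.resize(i[120:270,190:390],None,fx=4,fy=4)[:600])
E
```

```text
[ 0.4304 -0.0242  0.0087] [-3.2514  0.0927  7.0311] 0.49702520047346366
```

View pics/w7.png

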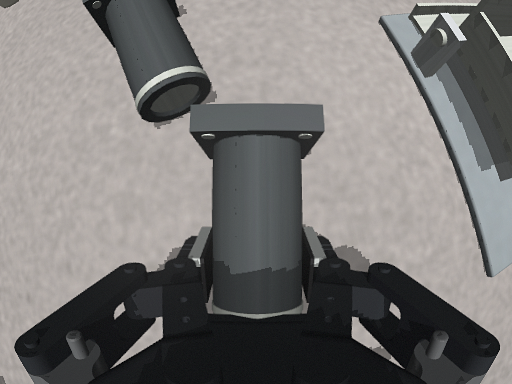

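View pics/d7z.png

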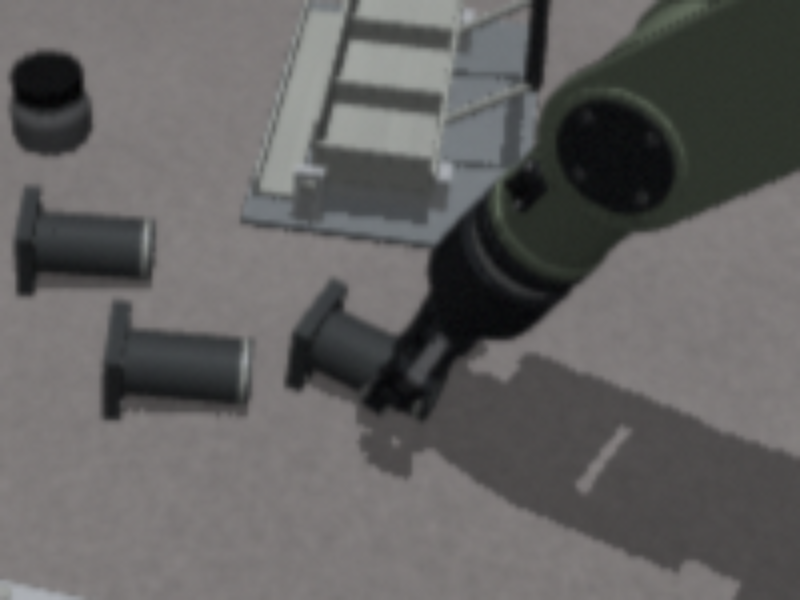

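```bash
python3 - <<'E'
from h import *
s=st();R0=Rq(s['tcp_rot']);print('lift',R0.inv().apply([0,0,15.]))
s2=dict(s);s2['tcp_pos']=s['tcp_pos']+[0,0,.15]
al=np.radians(21)
for i in (2,):
  P3,R3=up(i,dz=.10,al=al);row(P3,R3,s);row(P3,R3,s2);print(P3)
  q=sim(s2['tcp_pos'],R0,P3,R3,s['joint_pos'])
E
```

```text
lift [  6.3975   0.0306 -13.5673]
row [ 15.35  18.57 -14.22] [-0.142 -1.627 -0.359]
row [ 8.95 18.54 -0.66] [-0.142 -1.627 -0.359]
[ 0.4685 -0.2217  0.2032]
  t0.00 [-0.2759 -0.2985  2.2371  0.0389  0.7635  1.4807] 3e-24 step0.49
  t1.00 [-0.3612  0.7811  1.159  -0.6151  2.2599  0.9564] 4e-25 step0.08
```

Request:
jog_arm:
  plan:
    - [[1.3,0,-2.7,0,0,0,20],[3,0,-6.3,0,0,0,20],[4.7,0,-10,0,0,0,20],[6.4,0,-13.6,0,-0.15,0,20],[8.1,0,-17.2,-0.026,-0.3,-0.066,20],[8.5,0,-17.2,-0.04,-0.44,-0.097,20],[8.5,0,-17.2,-0.052,-0.59,-0.13,20],[9,0,-17.2,-0.064,-0.73,-0.16,20],[9.5,0,-17.2,-0.077,-0.88,-0.195,20],[10,0,-17.2,-0.09,-1.03,-0.227,20],[10.5,2,-17,-0.103,-1.18,-0.26,20],[11.5,5,-17,-0.116,-1.33,-0.294,20],[12.5,9,-16.5,-0.13,-1.48,-0.327,20],[13.5,13,-16,-0.142,-1.627,-0.359,20],[14.5,16,-15,-0.142,-1.627,-0.359,20],[15.3,18.6,-14.2,-0.142,-1.627,-0.359,20],[15.3,18.6,-14.2,-0.142,-1.627,-0.359,20],[15.3,18.6,-14.2,-0.142,-1.627,-0.359,20]]

```text
clock: 11.75
tcp_pos: [0.4675, -0.222, 0.2008]
tcp_rot: [0.037, 0.821, 0.056, -0.566]
force: [-0.4, -0.1, -1.9]
grip_width: 0.501
```

```bash
python3 - <<'E'
from h import *
s=log();print(s['tcp_pos'],s['force'],s['grip_width'],s['joint_pos'])
row(*up(2,dz=.10,al=np.radians(21)));row(*up(2,dz=.02,al=np.radians(21)))
d=save('side','d8.png');a=save('scene','s8.png');save('wrist','w8.png')
i=cv2.imread('pics/d8.png');cv2.imwrite('pics/d8z.png',cv2.resize(i[50:200,180:380],None,fx=4,fy=4)[:600])
i=cv2.imread('pics/s8.png');cv2.imwrite('pics/s8z.png',cv2.resize(i[120:270,100:300],None,fx=4,fy=4)[:600])
E
```

```text
[ 0.4675 -0.222   0.2008] [-0.4202 -0.0716 -1.8713] 0.5011565434785262 [-0.3447  0.8623  1.0696 -0.6021  2.2791  0.9659]
row [-0.19 -0.02 -0.18] [-0.002  0.003  0.001]
row [ 7.29 -0.    2.67] [-0.002  0.003  0.001]
```

View pics/d8z.png

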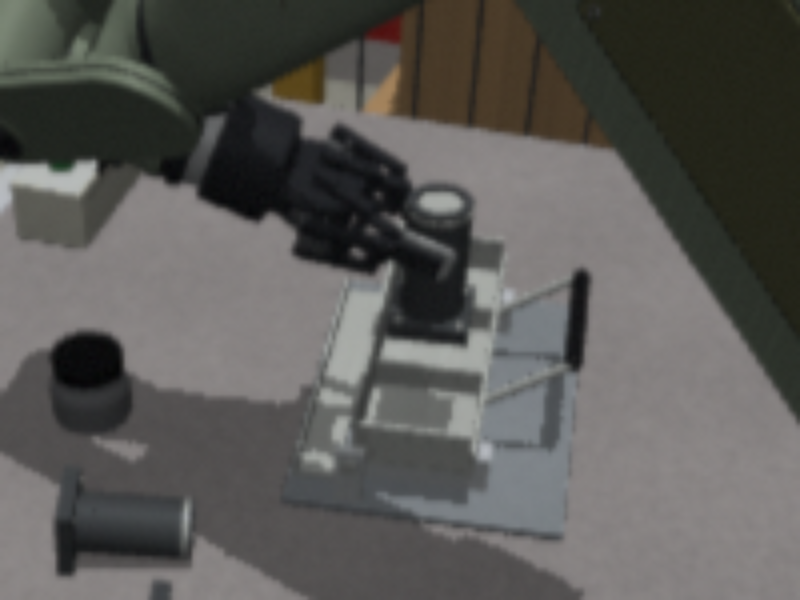

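View pics/s8z.png

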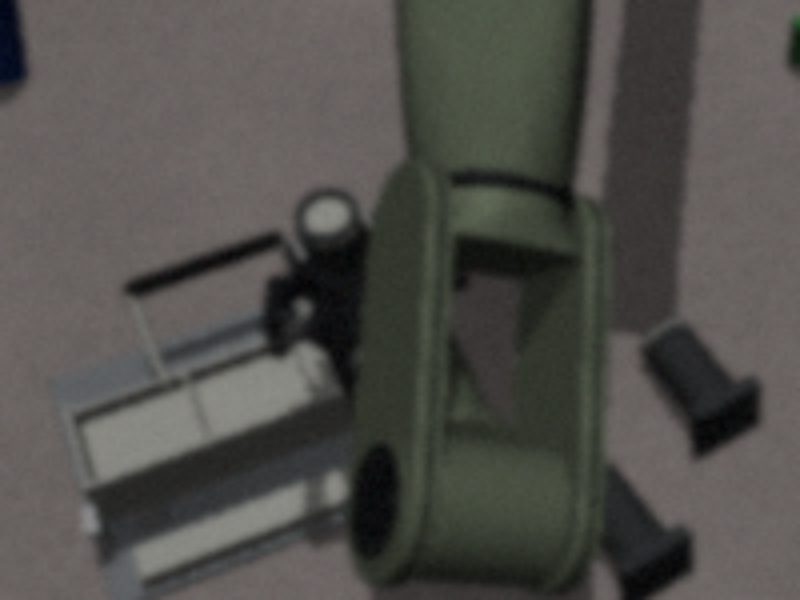

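View pics/w8.png

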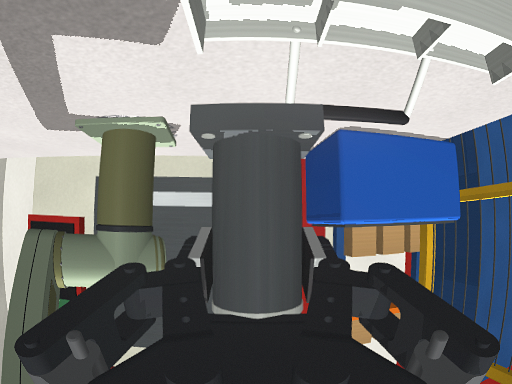

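```bash
python3 - <<'E'
from h import *
a=get_image('scene');b=get_image('side')
X,e=tri(a,(100+327/4-.4,120+217/4-.4),b,(180+438/4-.4,50+201/4-.4));print(X,e,BAY[2])
# re-measure tray rim: ends top corners from level picture s5: handle-side/end corners
E
python3 - <<'E'
import cv2
i=cv2.imread('pics/s5.png');cv2.imwrite('pics/s5t.png',cv2.resize(i[170:280,100:230],None,fx=5,fy=5,interpolation=cv2.INTER_CUBIC))
i=cv2.imread('pics/d5.png');cv2.imwrite('pics/d5t.png',cv2.resize(i[95:185,245:335],None,fx=6,fy=6,interpolation=cv2.INTER_CUBIC))
E
```

```text
[ 0.4853 -0.2181  0.2358] 0.001945273145125809 [ 0.4861 -0.2193  0.045 ]
```

View pics/s5t.png

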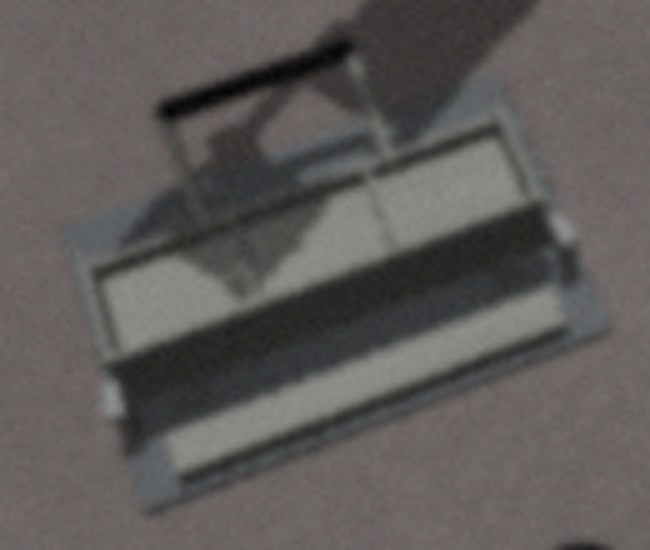

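View pics/d5t.png

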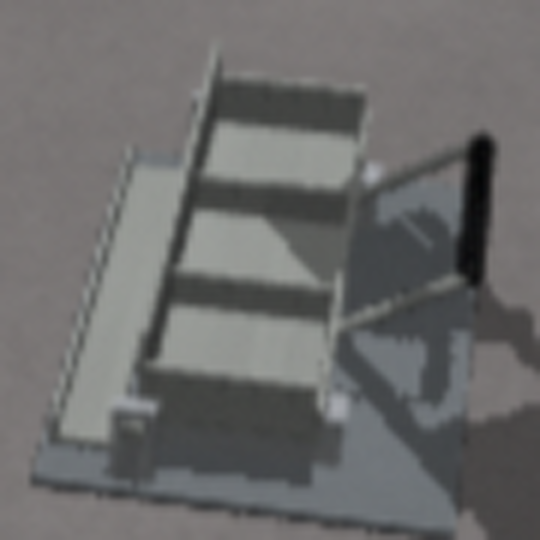

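```bash
python3 - <<'E'
from h import *
a=get_image('scene');b=get_image('side')
T=lambda x,y:(100+x/5-.4,170+y/5-.4)
D=lambda x,y:(245+x/6-.4,95+y/6-.4)
e1=onz(a,*T(168,108),.095);e2=onz(a,*T(350,47),.095);print(e1,e2,(e1+e2)/2,np.degrees(np.arctan2(*(e2-e1)[[0,1]])))
f1=onz(b,*D(481,145),.095);f2=onz(b,*D(471,278),.095);print(f1,f2,(f1+f2)/2)
h=((e1+e2)/2+(f1+f2)/2)/2;print('bay1',h+.105*tx,B1)
# end wall top (30 over floor) +y: outer corners scene (500,112)?(555,205) ; -y
print('divider/handle wall joint',onz(a,*T(372,178),.067), onz(a,*T(232,225),.067))
# handle-side wall top z=.061, end wall +y top .075
print('side bay2 endwall top corners',onz(b,*D(140,365),.075),onz(b,*D(325,390),.061))
print('expected +y inner end', B1+.1245*ty+.0405*tx, B1+.1245*ty-.0405*tx)
E
```

```text
[ 0.3966 -0.3699  0.095 ] [ 0.3853 -0.2577  0.095 ] [ 0.3909 -0.3138  0.095 ] -5.76595937945213
[ 0.3974 -0.3736  0.095 ] [ 0.3828 -0.2602  0.095 ] [ 0.3901 -0.3169  0.095 ]
bay1 [ 0.4946 -0.3011  0.095 ] [ 0.4975 -0.3025  0.045 ]
divider/handle wall joint [ 0.4637 -0.2644  0.067 ] [ 0.4709 -0.3497  0.067 ]
side bay2 endwall top corners [ 0.5233 -0.1716  0.075 ] [ 0.4376 -0.1971  0.061 ]
expected +y inner end [ 0.5207 -0.1737  0.045 ] [ 0.4405 -0.1846  0.045 ]
```

Request:
jog_arm:
  plan:
    - [[2,0,0.75,0,0,0,20],[4,0,1.5,0,0,0,20],[6,0,2.25,0,0,0,20],[7.5,0,2.85,0,0,0,20],[8.3,0,3.16,0,0,0,20],[8.7,0,3.32,0,0,0,20],[8.9,0,3.38,0,0,0,20],[8.9,0,3.38,0,0,0,20]]

```text
clock: 12.9
tcp_pos: [0.4682, -0.2219, 0.1067]
tcp_rot: [0.038, 0.822, 0.056, -0.566]
force: [-0.5, 0.3, -0.0]
grip_width: 0.496
```

```bash
cat > look.py <<'E'
from h import *
import sys
n=sys.argv[1]
s=log();print(s['clock'],s['tcp_pos'],s['force'],s['moment'],s['grip_width'])
save('side','d%s.png'%n);save('scene','s%s.png'%n)
i=cv2.imread('pics/d%s.png'%n);j=cv2.imread('pics/s%s.png'%n)
bx=[int(v) for v in sys.argv[2:]] or [50,200,180,380,120,270,100,300]
A=cv2.resize(i[bx[0]:bx[1],bx[2]:bx[3]],(400,300));B=cv2.resize(j[bx[4]:bx[5],bx[6]:bx[7]],(400,300))
cv2.imwrite('pics/x%s.png'%n,cv2.resize(np.hstack([A,B]),(800,300)) if 0 else np.vstack([cv2.resize(i[bx[0]:bx[1],bx[2]:bx[3]],(400,300),interpolation=cv2.INTER_CUBIC),cv2.resize(j[bx[4]:bx[5],bx[6]:bx[7]],(400,300),interpolation=cv2.INTER_CUBIC)]))
E
python3 look.py 9
```

```text
12.9 [ 0.4682 -0.2219  0.1067] [-0.4875  0.323  -0.0063] [ 0.1011 -0.5887  0.0589] 0.4958873476551046
```

View pics/x9.png

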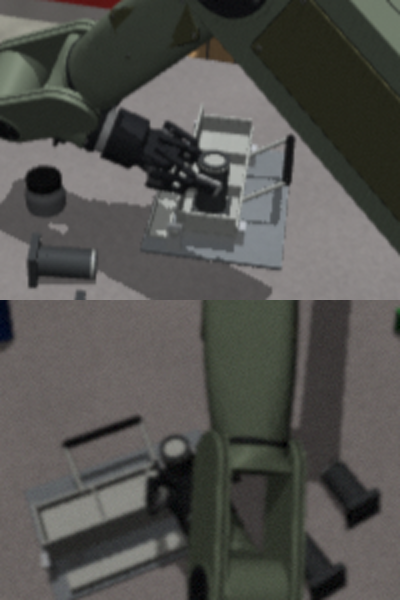

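Request:
jog_arm:
  plan:
    - [[0.1,0,0,0,0,0,20],[0.1,0,0,0,0,0,75],[0.1,0,0,0,0,0,75],[0.1,0,0,0,0,0,75],[0.1,0,0,0,0,0,75],[0,0,-2,0,0,0,75],[0,0,-5,0,0,0,75],[0,0,-8,0,0,0,75],[-3,0,-9,0,0,0,75],[-8,0,-9,0,0,0,75],[-12,0,-9,0,0,0,75]]

```text
clock: 14.1
tcp_pos: [0.5087, -0.2162, 0.2517]
tcp_rot: [0.038, 0.821, 0.056, -0.567]
force: [0.4, -0.1, 0.5]
grip_width: 0.754
```

```bash
python3 look.py 10
python3 - <<'E'
from h import *
s=st()
P0,R0=lie(*SL['B'],back=.12);row(P0,R0,s);print(P0);sim(s['tcp_pos'],Rq(s['tcp_rot']),P0,R0,s['joint_pos'])
E
```

```text
14.1 [ 0.5087 -0.2162  0.2517] [ 0.3968 -0.1359  0.5248] [ 0.0872 -0.4556  0.0418] 0.7539529224866252
row [ 13.77 -22.13   3.51] [-0.043  1.632 -0.125]
[0.4977 0.0039 0.115 ]
  t0.00 [-0.3375  0.7995  1.0028 -0.6622  2.3789  0.879 ] 4e-30 step0.10
  t1.00 [-0.2977 -0.0333  2.1256  0.3492  0.7014  0.7926] 3e-21 step0.13
```

View pics/x10.png

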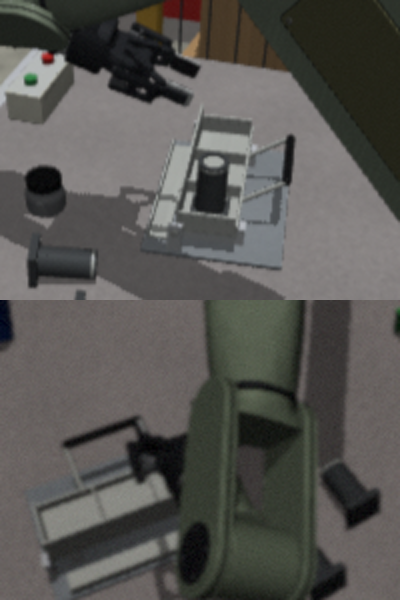

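Request:
jog_arm:
  plan:
    - [[0,-2,0,-0.004,0.15,-0.011,80],[0,-5,0,-0.008,0.3,-0.022,80],[0,-8,0,-0.012,0.45,-0.034,80],[0,-11,0,-0.016,0.6,-0.046,80],[0,-14,1,-0.02,0.75,-0.057,80],[2,-17,1.5,-0.024,0.9,-0.069,80],[4,-20,2,-0.028,1.05,-0.08,80],[6,-22.1,2.5,-0.032,1.2,-0.092,80],[9,-22.1,3,-0.036,1.35,-0.103,80],[12,-22.1,3.5,-0.04,1.5,-0.115,80],[13.8,-22.1,3.5,-0.043,1.632,-0.125,80],[13.8,-22.1,3.5,-0.043,1.632,-0.125,80],[13.8,-22.1,3.5,-0.043,1.632,-0.125,80],[13.8,-22.1,3.5,-0.043,1.632,-0.125,80]]

```text
clock: 15.6
tcp_pos: [0.4989, 0.004, 0.1125]
tcp_rot: [-0.029, 0.969, 0.123, 0.212]
force: [1.1, 0.1, -0.2]
grip_width: 0.803
```

```bash
python3 - <<'E'
from h import *
s=log();print(s['clock'],s['tcp_pos'],s['joint_pos'],s['grip_width'])
d=save('wrist','w11.png')
for k,(F,M) in SL.items(): print(k,wproj(d,s,F),wproj(d,s,M))
row(*lie(*SL['B'],back=.12),s)
E
```

```text
15.6 [0.4989 0.004  0.1125] [-0.3173 -0.0464  2.1506  0.3631  0.7031  0.7622] 0.8028920303593642
A [296.9288 266.3484] [247.959  356.3284]
B [257.0322 116.6984] [256.9406 219.2515]
C [362.877   55.9635] [375.2026 134.8225]
row [ 0.   -0.02 -0.28] [-0.005  0.005 -0.001]
```

View pics/w11.png

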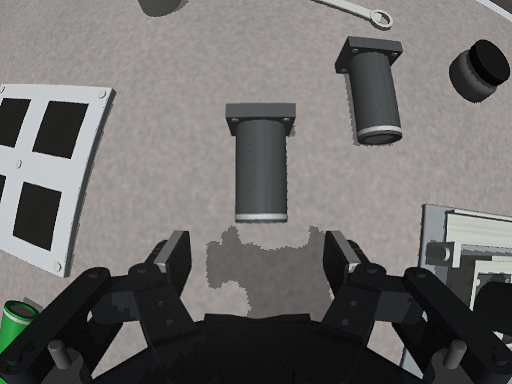

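Request:
jog_arm:
  plan:
    - [[0,0.25,4,0,0,0,80],[0,0.25,8,0,0,0,80],[0,0.25,10.5,0,0,0,80],[0,0.25,11.3,0,0,0,80],[0,0.25,11.3,0,0,0,80],[0,0.25,11.3,0,0,0,20],[0,0.25,11.3,0,0,0,20],[0,0.25,11.3,0,0,0,20],[0,0.25,11.3,0,0,0,20],[0,0.25,11.3,0,0,0,20]]

```text
clock: 16.65
tcp_pos: [0.5427, 0.0146, 0.0086]
tcp_rot: [-0.03, 0.969, 0.123, 0.212]
force: [-2.3, -0.3, 8.3]
grip_width: 0.494
```

```bash
python3 - <<'E'
from h import *
s=log();print(s['clock'],s['tcp_pos'],s['force'],s['grip_width'])
F,M=SL['B'];m=mk(F,M);print('s along axis of TCP', (s['tcp_pos']-F)@m, 'ideal',(lie(F,M)[0]-F)@m)
s2=dict(s);R0=Rq(s['tcp_rot'])
print('lift19',R0.inv().apply([0,0,19.]))
P3,R3=up(1,dz=.10,al=np.radians(21));P3[2]+=.002;row(P3,R3,s);print(P3)
sim(s['tcp_pos']+[0,0,.19],R0,P3,R3,s['joint_pos'])
E
```

```text
16.65 [0.5427 0.0146 0.0086] [-2.2767 -0.3129  8.3263] 0.49385285794144873
s along axis of TCP 0.06142331053707084 ideal 0.05697025302692671
lift19 [  7.9485  -0.108  -17.2571]
row [ -4.5   29.24 -23.9 ] [ 0.044 -1.634  0.124]
[ 0.4799 -0.3049  0.2052]
  t0.00 [-0.243  -0.0587  1.948   0.2659  0.8874  0.9454] 6e-26 step0.44
  t1.00 [-0.4546  0.849   1.0353 -0.7308  2.2486  0.8229] 7e-21 step0.10
```

```bash
python3 - <<'E'
from h import *
s=st();R0=Rq(s['tcp_rot'])
P3,R3=up(1,dz=.16,al=np.radians(21));P3[2]+=.002;row(P3,R3,s)
P1=s['tcp_pos']+[-.03,0,.25]
for t in (0,.25,.5,.75,1): print(t,R0.inv().apply(P1*(1-t)+P3*t-s['tcp_pos'])*100)
sim(P1,R0,P3,R3,s['joint_pos'])
E
```

```text
row [ -1.99  29.21 -29.35] [ 0.044 -1.634  0.124]
0 [  7.8189  -0.8937 -23.9179]
0.25 [  5.3673   6.6321 -25.2757]
0.5 [  2.9158  14.1579 -26.6334]
0.75 [  0.4642  21.6836 -27.9911]
1 [ -1.9873  29.2094 -29.3489]
  t0.00 [-0.2616 -0.1958  1.9379  0.2474  1.0343  0.9696] 5e-23 step0.59
  t1.00 [-0.4546  0.7869  1.0111 -0.7817  2.3114  0.7448] 5e-19 step0.10
```

Request:
jog_arm:
  plan:
    - [[1.3,0,-2.7,0,0,0,20],[2.8,0,-6.5,0,0,0,20],[4.3,-0.2,-10.5,0,0,0,20],[5.8,-0.4,-14.5,0.004,-0.15,0.011,20],[6.8,-0.6,-18.5,0.008,-0.3,0.022,20],[7.5,-0.8,-21.5,0.012,-0.45,0.034,20],[7.8,-0.9,-23.9,0.016,-0.6,0.046,20],[7.8,-0.9,-23.9,0.02,-0.75,0.057,20],[7.8,-0.9,-23.9,0.024,-0.9,0.069,20],[7.2,1,-24.2,0.028,-1.05,0.08,20],[6.3,4,-24.8,0.032,-1.2,0.091,20],[5.2,7,-25.3,0.036,-1.35,0.102,20],[4.1,10.5,-26,0.04,-1.5,0.114,20],[2.9,14.2,-26.6,0.044,-1.634,0.124,20],[1.6,18,-27.3,0.044,-1.634,0.124,20],[0.4,21.7,-28,0.044,-1.634,0.124,20],[-0.8,25.5,-28.7,0.044,-1.634,0.124,20],[-2,29.2,-29.3,0.044,-1.634,0.124,20],[-2,29.2,-29.3,0.044,-1.634,0.124,20],[-2,29.2,-29.3,0.044,-1.634,0.124,20]]

```text
clock: 18.65
tcp_pos: [0.4787, -0.3054, 0.2618]
tcp_rot: [0.037, 0.821, 0.056, -0.567]
force: [-1.0, 0.3, -2.4]
grip_width: 0.495
```

```bash
python3 look.py 12
python3 - <<'E'
from h import *
s=st();al=np.radians(21)
for dz in (.16,.10,.03,0): row(*up(1,dz=dz,al=al),s)
E
```

```text
18.65 [ 0.4787 -0.3054  0.2618] [-0.9787  0.3227 -2.3744] [ 0.1261 -0.7457 -0.0518] 0.49510674510155855
row [-0.08  0.12 -0.06] [-0.001  0.005  0.003]
row [5.53 0.14 2.06] [-0.001  0.005  0.003]
row [12.08  0.16  4.54] [-0.001  0.005  0.003]
row [14.88  0.17  5.6 ] [-0.001  0.005  0.003]
```

View pics/x12.png

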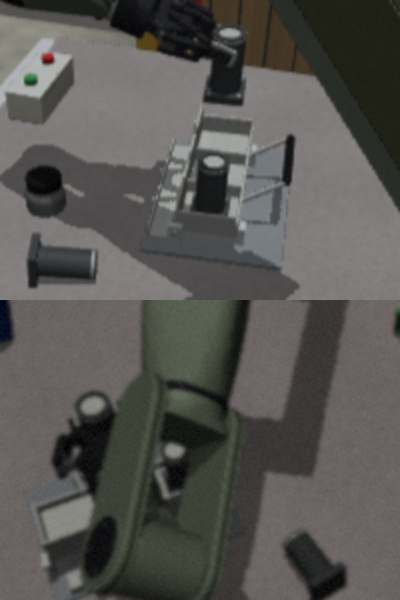

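```bash
python3 - <<'E'
from h import *
a=get_image('scene');b=get_image('side')
i=cv2.imread('pics/d12.png');j=cv2.imread('pics/s12.png')
cv2.imwrite('pics/x12z.png',np.hstack([cv2.resize(i[50:110,260:320],(390,390),interpolation=2),cv2.resize(j[155:215,120:180],(390,390),interpolation=2)]))
E
```

```text
(no output)
```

View pics/x12z.png

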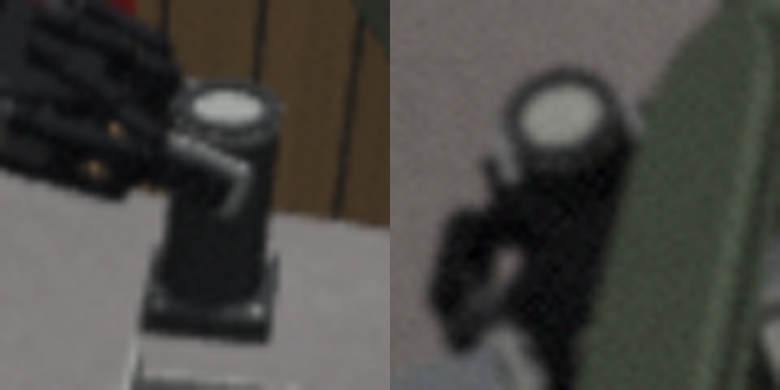

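```bash
python3 - <<'E'
from h import *
a=get_image('scene');b=get_image('side')
X,e=tri(a,(120+(563-390)/6.5-.4,155+115/6.5-.4),b,(260+227/6.5-.4,50+110/6.5-.4));print(X,e,BAY[1])
E
```

```text
[ 0.4942 -0.3001  0.2879] 0.002035838894177111 [ 0.4975 -0.3025  0.045 ]
```

Request:
jog_arm:
  plan:
    - [[3,0.1,1.1,0,0,0,20],[6,0.1,2.2,0,0,0,20],[9,0.1,3.4,0,0,0,20],[11,0.1,4.15,0,0,0,20],[12.5,0.1,4.7,0,0,0,20],[13.1,0.1,4.95,0,0,0,20],[13.4,0.1,5.05,0,0,0,20],[13.4,0.1,5.05,0,0,0,20]]

```text
clock: 19.75
tcp_pos: [0.4803, -0.3054, 0.1201]
tcp_rot: [0.038, 0.821, 0.056, -0.566]
force: [-0.0, -0.5, -1.4]
grip_width: 0.491
```

```bash
python3 look.py 13
```

```text
19.75 [ 0.4803 -0.3054  0.1201] [-0.0244 -0.5172 -1.4239] [ 0.139  -0.7165  0.0326] 0.49075312382666203
```

View pics/x13.png

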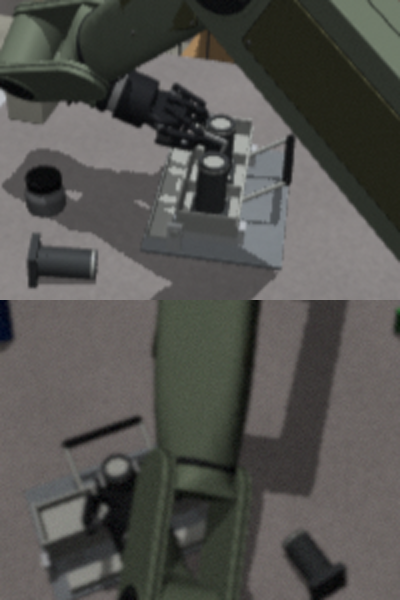

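Request:
jog_arm:
  plan:
    - [[0.4,0,0.14,0,0,0,20],[0.7,0,0.26,0,0,0,20],[0.8,0,0.3,0,0,0,20],[0.8,0,0.3,0,0,0,20]]

```text
clock: 20.25
tcp_pos: [0.4802, -0.3054, 0.1118]
tcp_rot: [0.038, 0.821, 0.056, -0.567]
force: [1.8, -1.0, 2.6]
grip_width: 0.492
```

Request:
jog_arm:
  plan:
    - [[0,0,0,0,0,0,72],[0,0,0,0,0,0,72],[0,0,0,0,0,0,72],[0,0,0,0,0,0,72],[0,0,-2,0,0,0,72],[0,0,-5,0,0,0,75],[0,0,-8,0,0,0,75],[-3,0,-9,0,0,0,75],[-8,0,-9,0,0,0,75],[-12,0,-9,0,0,0,75],[-14,0,-9,0,0,0,75]]

```text
clock: 21.35
tcp_pos: [0.5141, -0.3012, 0.2779]
tcp_rot: [0.039, 0.822, 0.055, -0.565]
force: [-0.1, -0.3, -0.2]
grip_width: 0.751
```

```bash
python3 look.py 14
python3 - <<'E'
from h import *
s=st()
P0,R0=lie(*SL['C'],back=.12);row(P0,R0,s);print(P0);sim(s['tcp_pos'],Rq(s['tcp_rot']),P0,R0,s['joint_pos'])
E
```

```text
21.35 [ 0.5141 -0.3012  0.2779] [-0.1241 -0.2639 -0.2002] [ 0.0137 -0.422  -0.0205] 0.7510098960461254
row [ 19.12 -20.25  -4.45] [-0.061  1.635 -0.159]
[ 0.5967 -0.0863  0.115 ]
  t0.00 [-0.4322  0.8458  0.8825 -0.809   2.3745  0.7013] 2e-29 step0.10
  t1.00 [-0.4211  0.2067  1.8614  0.4038  0.7749  0.6146] 2e-24 step0.13
```

View pics/x14.png

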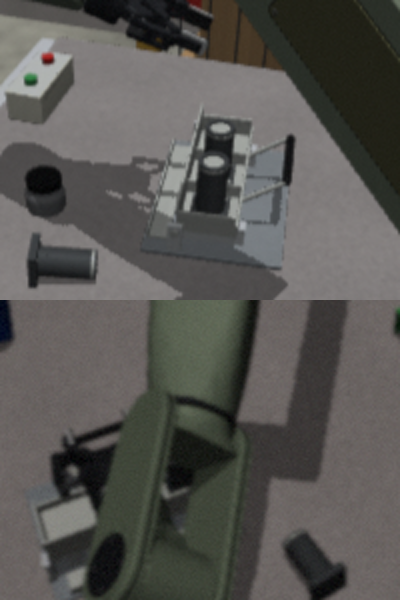

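Request:
jog_arm:
  plan:
    - [[0,-2,0,-0.006,0.15,-0.015,80],[0,-5,0,-0.011,0.3,-0.03,80],[0,-8,-0.5,-0.017,0.45,-0.044,80],[0,-11,-1,-0.022,0.6,-0.058,80],[0,-14,-2,-0.028,0.75,-0.073,80],[2,-17,-3,-0.034,0.9,-0.088,80],[5,-20.3,-4,-0.039,1.05,-0.102,80],[9,-20.3,-4.5,-0.045,1.2,-0.117,80],[13,-20.3,-4.5,-0.05,1.35,-0.131,80],[16.5,-20.3,-4.5,-0.056,1.5,-0.146,80],[19.1,-20.3,-4.5,-0.061,1.635,-0.159,80],[19.1,-20.3,-4.5,-0.061,1.635,-0.159,80],[19.1,-20.3,-4.5,-0.061,1.635,-0.159,80],[19.1,-20.3,-4.5,-0.061,1.635,-0.159,80]]

```text
clock: 22.85
tcp_pos: [0.5986, -0.0856, 0.1143]
tcp_rot: [-0.032, 0.967, 0.14, 0.212]
force: [0.0, 1.0, 0.4]
grip_width: 0.797
```

```bash
python3 - <<'E'
from h import *
s=log();print(s['clock'],s['tcp_pos'],s['joint_pos'],s['grip_width'])
d=save('wrist','w15.png')
for k in 'C': F,M=SL[k];print(k,wproj(d,s,F),wproj(d,s,M))
row(*lie(*SL['C'],back=.12),s)
E
```

```text
22.85 [ 0.5986 -0.0856  0.1143] [-0.4363  0.1951  1.8839  0.4115  0.7741  0.592 ] 0.7966092805232678
C [257.0939 118.5191] [257.0182 215.4043]
row [-0.15  0.01 -0.15] [-0.002  0.003  0.   ]
```

View pics/w15.png

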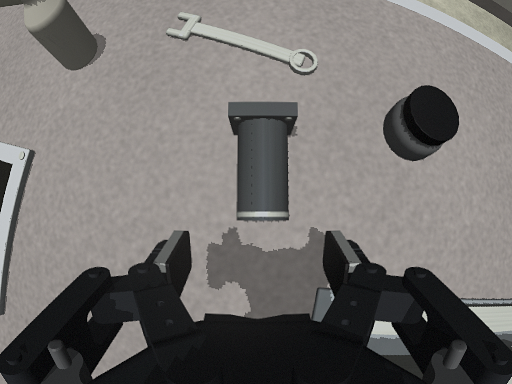

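Request:
jog_arm:
  plan:
    - [[0,0.35,4,0,0,0,80],[0,0.35,8,0,0,0,80],[0,0.35,10.5,0,0,0,80],[0,0.35,11.4,0,0,0,80],[0,0.35,11.4,0,0,0,80],[0,0.35,11.4,0,0,0,20],[0,0.35,11.4,0,0,0,20],[0,0.35,11.4,0,0,0,20],[0,0.35,11.4,0,0,0,20],[0,0.35,11.4,0,0,0,20]]

```text
clock: 23.9
tcp_pos: [0.6435, -0.0748, 0.0104]
tcp_rot: [-0.032, 0.966, 0.14, 0.213]
force: [-1.4, -1.3, 6.3]
grip_width: 0.496
```

```bash
python3 - <<'E'
from h import *
s=log();print(s['clock'],s['tcp_pos'],s['force'],s['grip_width'])
R0=Rq(s['tcp_rot'])
P3,R3=up(0,dz=.16,al=np.radians(21));P3[2]+=.002;row(P3,R3,s);print(P3)
P1=s['tcp_pos']+[-.05,0,.25]
for t in (0,.25,.5,.75,1): print(t,R0.inv().apply(P1*(1-t)+P3*t-s['tcp_pos'])*100)
sim(P1,R0,P3,R3,s['joint_pos'])
E
```

```text
23.9 [ 0.6435 -0.0748  0.0104] [-1.4089 -1.3219  6.2746] 0.49622436827143024
row [-10.56  25.67 -33.05] [ 0.061 -1.635  0.158]
[ 0.4913 -0.3881  0.2652]
0 [  6.1653  -1.4808 -24.6941]
0.25 [  1.9844   5.3068 -26.7842]
0.5 [ -2.1965  12.0944 -28.8743]
0.75 [ -6.3773  18.8821 -30.9644]
1 [-10.5582  25.6697 -33.0545]
  t0.00 [-0.4024  0.02    1.7371  0.3134  1.0639  0.7728] 1e-22 step0.48
  t1.00 [-0.5383  0.8835  0.8454 -0.8936  2.2965  0.6017] 8e-28 step0.11
```

Request:
jog_arm:
  plan:
    - [[1.2,0,-2.7,0,0,0,20],[2.5,-0.2,-6.5,0,0,0,20],[3.8,-0.5,-10.5,0,0,0,20],[5,-0.8,-14.5,0.006,-0.15,0.015,20],[5.8,-1.1,-18.5,0.011,-0.3,0.03,20],[6.2,-1.3,-22,0.017,-0.45,0.044,20],[6.2,-1.5,-24.7,0.022,-0.6,0.058,20],[6.2,-1.5,-24.7,0.028,-0.75,0.073,20],[6.2,-1.5,-24.7,0.034,-0.9,0.088,20],[5,0.5,-25.3,0.039,-1.05,0.102,20],[3.5,3,-26,0.045,-1.2,0.117,20],[2,5.3,-26.8,0.05,-1.35,0.131,20],[0,8.5,-27.8,0.056,-1.5,0.146,20],[-2.2,12.1,-28.9,0.061,-1.635,0.158,20],[-4.3,15.5,-30,0.061,-1.635,0.158,20],[-6.4,18.9,-31,0.061,-1.635,0.158,20],[-8.5,22.3,-32,0.061,-1.635,0.158,20],[-10.5,25.7,-33,0.061,-1.635,0.158,20],[-10.5,25.7,-33,0.061,-1.635,0.158,20],[-10.5,25.7,-33,0.061,-1.635,0.158,20]]

```text
clock: 25.9
tcp_pos: [0.4905, -0.3887, 0.2618]
tcp_rot: [0.037, 0.821, 0.056, -0.567]
force: [-0.7, 0.7, -2.3]
grip_width: 0.499
```

```bash
python3 look.py 16 20 170 180 380 120 270 80 280
python3 - <<'E'
from h import *
s=st();al=np.radians(21)
for dz in (.16,.10,0.01): row(*up(0,dz=dz,al=al),s)
E
```

```text
25.9 [ 0.4905 -0.3887  0.2618] [-0.6577  0.7165 -2.3194] [ 0.152  -0.6916 -0.0336] 0.4994151046912207
row [-0.13  0.11  0.02] [0.    0.005 0.004]
row [5.48 0.13 2.14] [0.    0.005 0.004]
row [13.9   0.16  5.33] [0.    0.005 0.004]
```

View pics/x16.png

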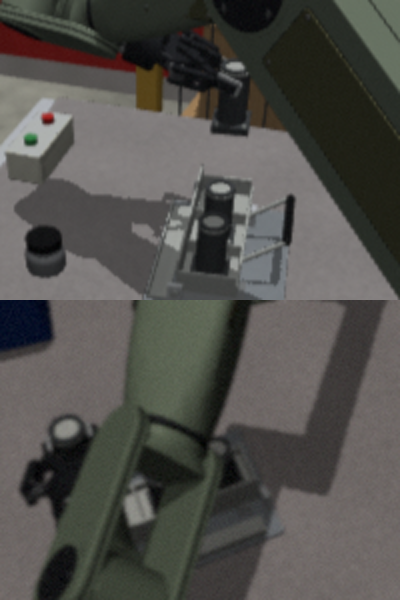

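Request:
jog_arm:
  plan:
    - [[3,0.1,1.1,0,0,0,20],[6,0.15,2.3,0,0,0,20],[9,0.15,3.4,0,0,0,20],[11,0.15,4.2,0,0,0,20],[12.5,0.15,4.8,0,0,0,20],[13.2,0.15,5.06,0,0,0,20],[13.5,0.15,5.18,0,0,0,20],[13.5,0.15,5.18,0,0,0,20]]

```text
clock: 26.8
tcp_pos: [0.4916, -0.3892, 0.1186]
tcp_rot: [0.038, 0.821, 0.057, -0.567]
force: [0.1, -0.2, -1.8]
grip_width: 0.493
```

```bash
python3 look.py 17 50 200 180 380 120 270 80 280
```

```text
26.8 [ 0.4916 -0.3892  0.1186] [ 0.112  -0.19   -1.7594] [ 0.1137 -0.7193 -0.019 ] 0.49262156367795423
```

View pics/x17.png

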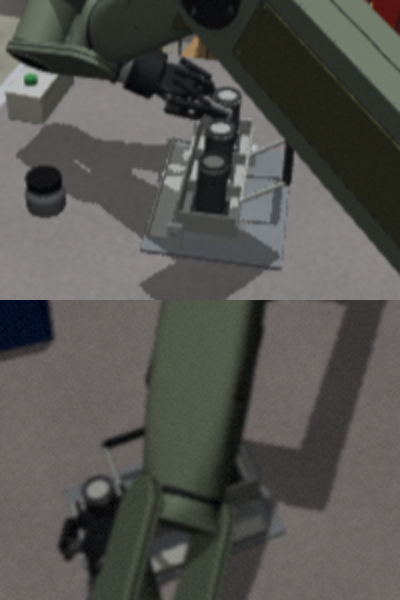

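Request:
jog_arm:
  plan:
    - [[0.3,0,0.1,0,0,0,20],[0.5,0,0.18,0,0,0,20],[0.5,0,0.18,0,0,0,20]]

```text
clock: 27.2
tcp_pos: [0.4913, -0.3891, 0.1128]
tcp_rot: [0.038, 0.821, 0.057, -0.567]
force: [0.7, -0.1, -1.1]
grip_width: 0.495
```

Request:
jog_arm:
  plan:
    - [[0.2,0,0.08,0,0,0,20],[0.4,0,0.15,0,0,0,20],[0.4,0,0.15,0,0,0,20]]

```text
clock: 27.5
tcp_pos: [0.4915, -0.3891, 0.1128]
tcp_rot: [0.039, 0.82, 0.055, -0.568]
force: [-0.4, -0.2, 10.3]
grip_width: 0.497
```

Request:
jog_arm:
  plan:
    - [[-0.2,0,-0.07,0,0,0,20],[-0.2,0,-0.07,0,0,0,72],[-0.2,0,-0.07,0,0,0,72],[-0.2,0,-0.07,0,0,0,72],[-0.2,0,-0.07,0,0,0,72],[0,0,-2,0,0,0,72],[0,0,-5,0,0,0,75],[0,0,-8,0,0,0,75],[-3,0,-9,0,0,0,75],[-8,0,-9,0,0,0,75],[-12,0,-9,0,0,0,75],[-15,0,-9,0,0,0,75]]

```text
clock: 28.7
tcp_pos: [0.5218, -0.3853, 0.2831]
tcp_rot: [0.039, 0.821, 0.056, -0.566]
force: [0.6, -0.5, 0.6]
grip_width: 0.758
```

```bash
python3 look.py 18 50 200 180 380 120 270 80 280
python3 - <<'E'
from h import *
s=st()
H=np.array([.3905,-.3160,.095])
for azx in (97.8,-82.2):
  for dz in (.12,):
    P0,R0=H+[0,0,dz],tool(0,0,azx);row(P0,R0,s);print(P0);sim(s['tcp_pos'],Rq(s['tcp_rot']),P0,R0,s['joint_pos'])
E
```

```text
28.7 [ 0.5218 -0.3853  0.2831] [ 0.5774 -0.4564  0.56  ] [ 0.1068 -0.4538  0.0243] 0.757617450384414
row [ 2.28 -8.75 13.87] [-0.93   0.936 -1.366]
[ 0.3905 -0.316   0.215 ]
  t0.00 [-0.5177  0.9341  0.7107 -0.9395  2.3613  0.5346] 7e-26 step0.11
  t1.00 [-0.8528  0.0634  1.7318 -0.      1.3464 -0.9889] 4e-30 step0.17
row [ 2.28 -8.75 13.87] [0.935 0.929 1.358]
[ 0.3905 -0.316   0.215 ]
  t0.00 [-0.5177  0.9341  0.7107 -0.9395  2.3613  0.5346] 7e-26 step0.11
  t1.00 [-0.8528  0.0634  1.7318  0.      1.3464  2.1527] 3e-29 step0.10
```

View pics/x18.png

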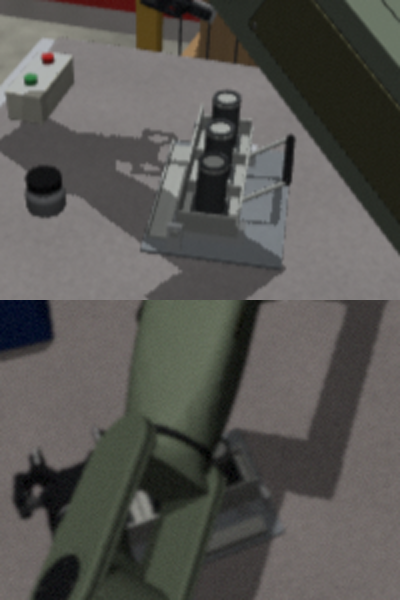

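Request:
jog_arm:
  plan:
    - [[-1,-1,0,-0.07,0.07,-0.1,45],[-1,-2,1,-0.14,0.14,-0.21,45],[-1,-3,3,-0.21,0.22,-0.31,45],[-1,-4,5,-0.29,0.29,-0.42,45],[-1,-5,7,-0.36,0.36,-0.52,45],[-1,-6,9,-0.43,0.43,-0.63,45],[-1,-7,11,-0.5,0.5,-0.73,45],[-1,-8,12.5,-0.57,0.58,-0.84,45],[-1,-8.75,13.87,-0.64,0.65,-0.94,45],[0,-8.75,13.87,-0.72,0.72,-1.05,45],[1,-8.75,13.87,-0.79,0.79,-1.15,45],[2.28,-8.75,13.87,-0.86,0.86,-1.26,45],[2.28,-8.75,13.87,-0.93,0.936,-1.366,45],[2.28,-8.75,13.87,-0.93,0.936,-1.366,45],[2.28,-8.75,13.87,-0.93,0.936,-1.366,45]]

```text
clock: 30.3
tcp_pos: [0.3892, -0.315, 0.2095]
tcp_rot: [-0.006, 0.658, 0.753, -0.001]
force: [0.3, -0.0, -0.3]
grip_width: 0.45
```

```bash
python3 look.py 19 50 200 180 380 120 270 80 280
python3 - <<'E'
from h import *
s=st()
row([.3905,-.316,.080],tool(0,0,97.8),s)
save('wrist','w19.png')
E
```

```text
30.3 [ 0.3892 -0.315   0.2095] [ 0.3005 -0.0292 -0.268 ] [0.0345 0.0098 0.0174] 0.44960353486541504
row [-0.27  0.15 12.97] [-0.009 -0.008  0.001]
```

View pics/x19.png

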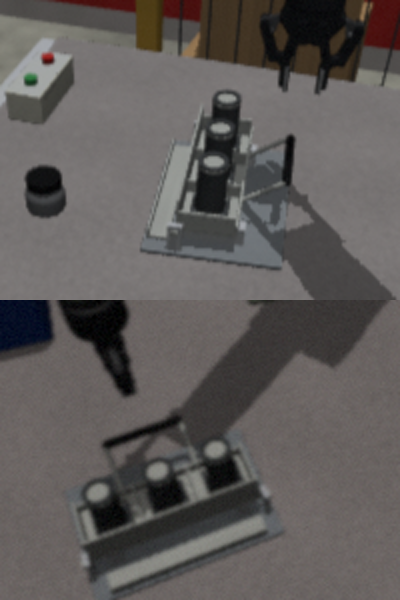

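View pics/w19.png

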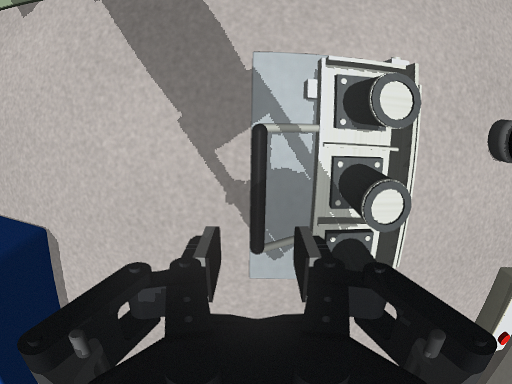

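Request:
jog_arm:
  plan:
    - [[-0.2,0.15,4,-0.009,-0.008,0,45],[-0.2,0.15,8,-0.009,-0.008,0,45],[-0.2,0.15,11,-0.009,-0.008,0,45],[-0.2,0.15,12.9,-0.009,-0.008,0,45],[-0.2,0.15,12.9,-0.009,-0.008,0,45],[-0.2,0.15,12.9,-0.009,-0.008,0,0],[-0.2,0.15,12.9,-0.009,-0.008,0,0],[-0.2,0.15,12.9,-0.009,-0.008,0,0],[-0.2,0.15,12.9,-0.009,-0.008,0,0]]

```text
clock: 31.35
tcp_pos: [0.3903, -0.3165, 0.0826]
tcp_rot: [0.001, 0.657, 0.754, -0.0]
force: [-4.9, 0.7, 5.5]
grip_width: 0.137
```

```bash
python3 look.py 20 50 200 180 380 120 270 80 280
```

```text
31.35 [ 0.3903 -0.3165  0.0826] [-4.8664  0.7125  5.5355] [ 0.1822  0.8015 -0.1577] 0.13743148345078732
```

View pics/x20.png

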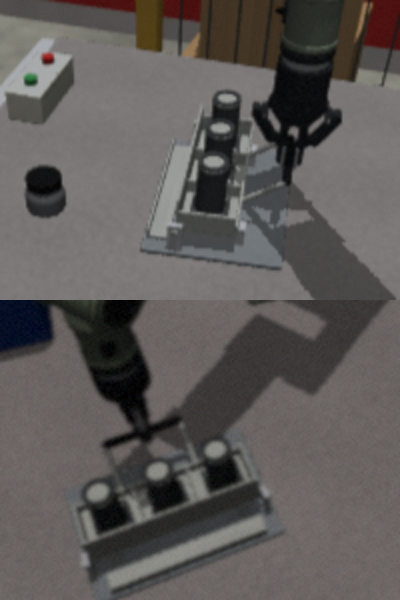

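Request:
jog_arm:
  plan:
    - [[0,0.1,-0.26,0,0,0,0],[0,0.2,-0.52,0,0,0,0],[0,0.31,-0.78,0,0,0,0],[0,0.42,-1.04,0,0,0,0],[0,0.53,-1.29,0,0,0,0],[0,0.65,-1.54,0,0,0,0],[0,0.78,-1.79,0,0,0,0],[0,0.91,-2.04,0,0,0,0],[0,1.04,-2.28,0,0,0,0],[0,1.18,-2.52,0,0,0,0],[0,1.32,-2.76,0,0,0,0],[0,1.47,-3.0,0,0,0,0],[0,1.62,-3.24,0,0,0,0],[0,1.77,-3.47,0,0,0,0],[0,1.93,-3.7,0,0,0,0],[0,2.09,-3.92,0,0,0,0]]

```text
clock: 33.05
tcp_pos: [0.4082, -0.3142, 0.1193]
tcp_rot: [-0.001, 0.656, 0.754, -0.002]
force: [-7.8, -6.4, -5.5]
grip_width: 0.134
```

```bash
python3 look.py 21 50 200 180 380 120 270 80 280
```

```text
33.05 [ 0.4082 -0.3142  0.1193] [-7.7638 -6.4318 -5.455 ] [-1.1352  1.7215 -0.2037] 0.1344155525333751
```

View pics/x21.png

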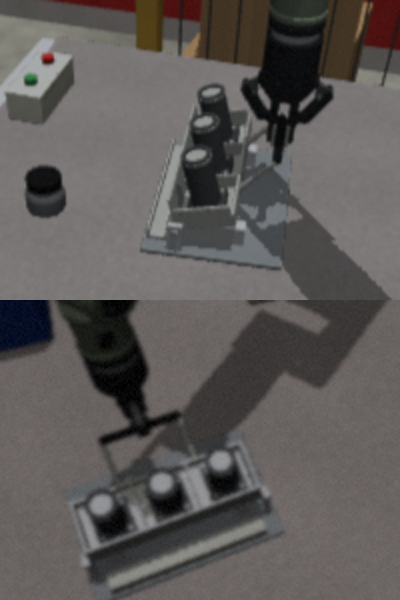

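Request:
jog_arm:
  plan:
    - [[0,0.17,-0.23,0,0,0,0],[0,0.34,-0.45,0,0,0,0],[0,0.51,-0.67,0,0,0,0],[0,0.69,-0.88,0,0,0,0],[0,0.87,-1.1,0,0,0,0],[0,1.06,-1.3,0,0,0,0],[0,1.25,-1.51,0,0,0,0],[0,1.44,-1.71,0,0,0,0],[0,1.63,-1.9,0,0,0,0],[0,1.63,-1.9,0,0,0,0]]

```text
clock: 34.15
tcp_pos: [0.4236, -0.3124, 0.1394]
tcp_rot: [-0.002, 0.657, 0.754, -0.003]
force: [-11.7, -4.7, 2.8]
grip_width: 0.131
```

```bash
python3 look.py 22 50 200 180 380 120 270 80 280
```

```text
34.15 [ 0.4236 -0.3124  0.1394] [-11.7363  -4.6524   2.8253] [-0.8689  2.3518 -0.268 ] 0.1314679475500225
```

View pics/x22.png

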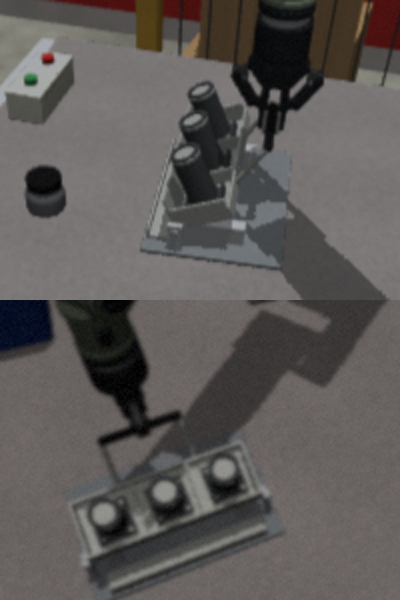

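Request:
jog_arm:
  plan:
    - [[0,0,0,0,0,0,0],[0,0,0,0,0,0,0],[0,0,0,0,0,0,0],[0,0,0,0,0,0,0],[0,0,0,0,0,0,0],[0,0,0,0,0,0,0],[0,0,0,0,0,0,0],[0,0,0,0,0,0,0],[0,0,0,0,0,0,0],[0,0,0,0,0,0,0],[0,0,0,0,0,0,0],[0,0,0,0,0,0,0],[0,0,0,0,0,0,0],[0,0,0,0,0,0,0],[0,0,0,0,0,0,0],[0,0,0,0,0,0,0],[0,0,0,0,0,0,0],[0,0,0,0,0,0,0],[0,0,0,0,0,0,0],[0,0,0,0,0,0,0]]

```text
clock: 36.25
tcp_pos: [0.4236, -0.3124, 0.1394]
tcp_rot: [-0.001, 0.657, 0.754, -0.003]
force: [-11.5, -4.9, 2.5]
grip_width: 0.132
```

```bash
python3 look.py 23 80 170 225 345 175 235 120 200;
```

```text
36.25 [ 0.4236 -0.3124  0.1394] [-11.4861  -4.8649   2.4733] [-0.8533  2.2271 -0.2386] 0.1316503775285754
```

View pics/x23.png

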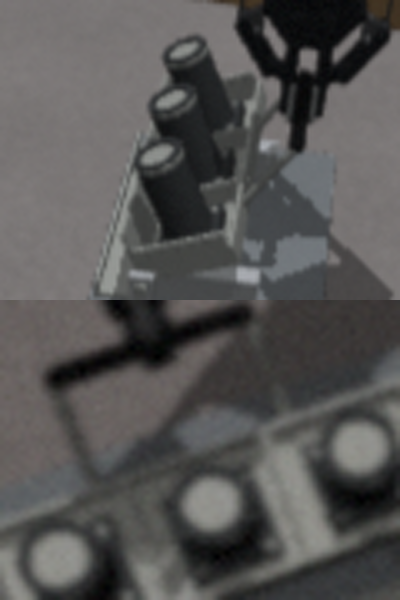

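```bash
python3 - <<'E'
from h import *
a=get_image('scene');b=get_image('side')
# scene bar ends crop scale 5: (52,378-300),(245,313-300); side near end (299,148)/3.333
e1=(120+55/5-.4,175+77/5-.4);e2=(120+245/5-.4,175+14/5-.4);n=(225+299/3.333-.4,80+143/3.333-.4)
print('tri +y end',tri(a,e2,b,n))
hing=B1+.045*tx;hing[2]=.04
m=((e1[0]+e2[0])/2,(e1[1]+e2[1])/2)
best=min((abs(np.linalg.norm(proj(a,hing-tx*.1598*np.cos(np.radians(20.14+t))+[0,0,.1598*np.sin(np.radians(20.14+t))])-m)),t) for t in np.arange(0,40,.5));print('theta',best)
# sleeve A mouth tri vs flange for tilt: mouth centres
print('A mouth',tri(a,(120+358/5-.4,175+146/5-.4),b,(225+163/3.333-.4,80+158/3.333-.4)))
for t in (20,25,30):
    t=np.radians(t);P=np.array([-.045,0,.1]);P=P@np.array([[np.cos(t),0,np.sin(t)],[0,1,0],[-np.sin(t),0,np.cos(t)]]); # rough
    x=-.045*np.cos(t)+.1*np.sin(t);z=.045*np.sin(t)+.1*np.cos(t);print(np.degrees(t),hing+tx*x+ty*.084+[0,0,z])
E
```

```text
tri +y end (array([ 0.4179, -0.2582,  0.1507]), np.float64(0.006639152761741522))
theta (np.float64(0.12854469564376417), np.float64(20.5))
A mouth (array([ 0.5232, -0.2144,  0.1434]), np.float64(0.0037717609616332343))
20.0 [ 0.5227 -0.2143  0.1494]
25.0 [ 0.5321 -0.213   0.1496]
29.999999999999996 [ 0.5416 -0.2117  0.1491]
```

Request:
jog_arm:
  plan:
    - [[0,0.16,-0.17,0,0,0,0],[0,0.32,-0.33,0,0,0,0],[0,0.48,-0.5,0,0,0,0],[0,0.48,-0.5,0,0,0,0],[0,0.48,-0.5,0,0,0,0],[0,0.48,-0.5,0,0,0,0],[0,0.48,-0.5,0,0,0,0],[0,0.48,-0.5,0,0,0,0],[0,0.48,-0.5,0,0,0,0],[0,0.48,-0.5,0,0,0,0],[0,0.48,-0.5,0,0,0,0],[0,0.48,-0.5,0,0,0,0],[0,0.48,-0.5,0,0,0,0],[0,0.48,-0.5,0,0,0,0],[0,0.48,-0.5,0,0,0,0],[0,0.48,-0.5,0,0,0,0],[0,0.48,-0.5,0,0,0,0],[0,0.48,-0.5,0,0,0,0],[0,0.48,-0.5,0,0,0,0],[0,0.48,-0.5,0,0,0,0]]

```text
clock: 38.45
tcp_pos: [0.4282, -0.3118, 0.1446]
tcp_rot: [-0.001, 0.657, 0.754, -0.003]
force: [-12.2, -4.6, 2.3]
grip_width: 0.135
```

Request:
jog_arm:
  plan:
    - [[0,0,0,0,0,0,0],[0,0,0,0,0,0,0],[0,0,0,0,0,0,0],[0,0,0,0,0,0,0],[0,0,0,0,0,0,0],[0,0,0,0,0,0,0],[0,0,0,0,0,0,0],[0,0,0,0,0,0,0],[0,0,0,0,0,0,0],[0,0,0,0,0,0,0]]

```text
clock: 39.45
tcp_pos: [0.4282, -0.3119, 0.1446]
tcp_rot: [-0.001, 0.657, 0.754, -0.003]
force: [-12.6, -5.5, 3.7]
grip_width: 0.136
```

```bash
python3 look.py 24 80 170 225 345 175 235 120 200;
```

```text
39.45 [ 0.4282 -0.3119  0.1446] [-12.5644  -5.5366   3.6513] [-0.7817  2.2532 -0.2332] 0.1360351759749464
```

View pics/x24.png

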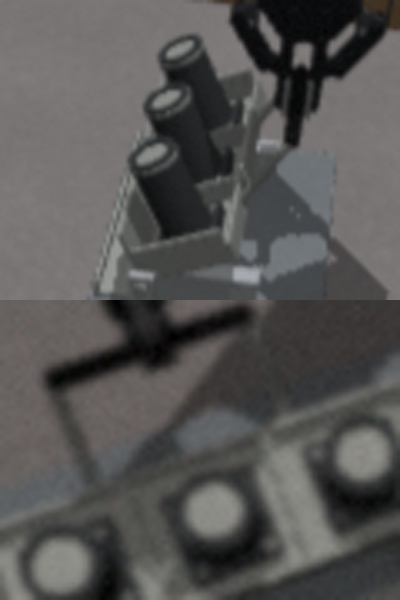

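```bash
python3 - <<'E'
from h import *
a=get_image('scene');b=get_image('side')
for n in ('19','24'):
    i=cv2.imread('pics/d%s.png'%n);j=cv2.imread('pics/s%s.png'%n)
    cv2.imwrite('pics/y%s.png'%n,np.hstack([cv2.resize(i[95:165,255:325],(400,400),interpolation=2),cv2.resize(j[180:250,110:220],(400,255),interpolation=2) if 0 else cv2.resize(j[180:250,150:220],(400,400),interpolation=2)]))
cv2.imwrite('pics/y.png',np.vstack([cv2.imread('pics/y19.png'),cv2.imread('pics/y24.png')])[:, :][:800]); 
y=cv2.imread('pics/y.png');cv2.imwrite('pics/y.png',cv2.resize(y,(600,600)))
E
```

```text
(no output)
```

View pics/y.png

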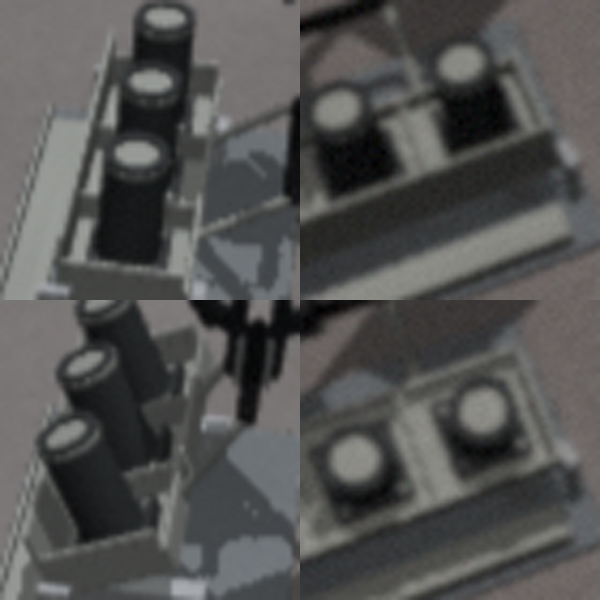

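```bash
python3 - <<'E'
from h import *
a=get_image('scene');b=get_image('side');k=70/300
D=lambda x,y:(255+x*k-.4,95+y*k-.4);S=lambda x,y:(150+(x-300)*k-.4,180+y*k-.4)
L=[tri(a,S(464,65),b,D(137,156)),tri(a,S(338,112),b,D(151,82))]
T=[tri(a,S(482,412-300),b,D(71,438-300)),tri(a,S(357,459-300),b,D(88,364-300))]
hing=B1+.045*tx;hing[2]=.04
for l,t in zip(L,T):
    print(l,t);v=l[0]-hing;w=t[0]-hing;f=lambda v:np.degrees(np.arctan2(v[2],-v@tx));print(f(v),f(w),f(w)-f(v), np.hypot(v[2],v@tx),np.hypot(w[2],w@tx))
E
```

```text
(array([ 0.4856, -0.217 ,  0.1362]), np.float64(0.0037269401038195825)) (array([ 0.5299, -0.2135,  0.1432]), np.float64(0.0040437485508527755))
64.83243567256616 89.54209454794963 24.709658875383468 0.10625902004176407 0.10319599865463394
(array([ 0.497 , -0.3033,  0.1365]), np.float64(0.0037441315567049403)) (array([ 0.5415, -0.2972,  0.1457]), np.float64(0.00495359577840297))
64.6799689010599 89.60790912406382 24.92794022300393 0.10672434174667765 0.10568951521806638
```

Request:
jog_arm:
  plan:
    - [[0,-0.35,0.36,0,0,0,0],[0,-0.75,0.76,0,0,0,0],[0,-1.13,1.17,0,0,0,0],[0,-1.49,1.59,0,0,0,0],[0,-1.82,2.01,0,0,0,0],[0,-2.15,2.44,0,0,0,0],[0,-2.45,2.88,0,0,0,0],[0,-2.73,3.32,0,0,0,0],[0,-3.0,3.78,0,0,0,0],[0,-3.25,4.25,0,0,0,0],[0,-3.5,4.75,0,0,0,0],[0,-3.7,5.2,0,0,0,0],[0,-3.88,5.7,0,0,0,0],[0,-4.05,6.1,0,0,0,0],[0,-4.15,6.4,0,0,0,0],[0,-4.15,6.7,0,0,0,0],[0,-4.15,6.7,0,0,0,0]]

```text
clock: 41.45
tcp_pos: [0.3904, -0.3165, 0.0824]
tcp_rot: [-0.0, 0.656, 0.754, -0.001]
force: [-15.3, 8.9, 33.1]
grip_width: 0.137
```

```bash
python3 look.py 25 50 200 180 380 120 270 80 280
```

```text
41.45 [ 0.3904 -0.3165  0.0824] [-15.2907   8.8955  33.0559] [ 1.4084  2.4134 -0.2282] 0.13665901366121397
```

View pics/x25.png

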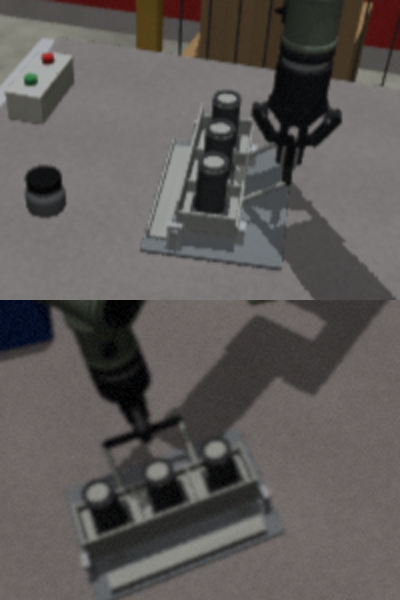

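Request:
jog_arm:
  plan:
    - [[0,0,-0.4,0,0,0,0],[0,0,-0.4,0,0,0,45],[0,0,-0.4,0,0,0,45],[0,0,-0.4,0,0,0,45],[0,0,-2,0,0,0,45],[0,0,-6,0,0,0,60],[0,0,-10,0,0,0,75],[0,0,-13,0,0,0,75],[0,0,-13,0,0,0,75]]

```text
clock: 42.45
tcp_pos: [0.3936, -0.3185, 0.2129]
tcp_rot: [0.006, 0.656, 0.754, -0.0]
force: [0.3, 0.4, 0.1]
grip_width: 0.751
```

```bash
python3 look.py 26 95 170 245 345 160 250 100 220
python3 - <<'E'
from h import *
s=st()
P0=np.array([.4856,-.217,.22]);row(P0,tool(0,0,97.8),s)
E
```

```text
42.45 [ 0.3936 -0.3185  0.2129] [0.3236 0.3586 0.0868] [ 0.0243 -0.0336 -0.0269] 0.751155402584483
row [ 8.5  10.72 -1.2 ] [0.002 0.002 0.002]
```

View pics/x26.png

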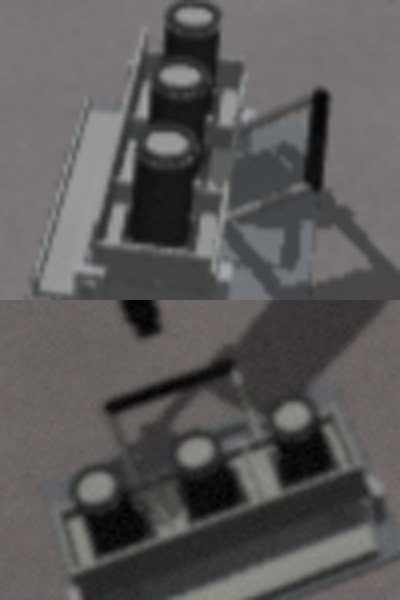

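```bash
python3 - <<'E'
from h import *
a=get_image('scene');b=get_image('side')
D=lambda x,y:(245+x/4-.4,95+y/4-.4);S=lambda x,y:(100+x*.3-.4,160+y*.3-.4)
for n,p,q in (('A',(292,117),(167,145)),('B',(196,152),(181,75)),('C',(97,188),(192,17))):
    print(n,tri(a,S(*p),b,D(*q)),onz(a,*S(*p),.14),onz(b,*D(*q),.14))
print('handle',tri(a,S(232,66),b,D(316,186)),tri(a,S(110,108),b,D(321,96)))
E
```

```text
A (array([ 0.4858, -0.2183,  0.1363]), np.float64(0.001994121906522862)) [ 0.4894 -0.2178  0.14  ] [ 0.4843 -0.2145  0.14  ]
B (array([ 0.4967, -0.3028,  0.1383]), np.float64(0.0032012732365591227)) [ 0.4996 -0.3018  0.14  ] [ 0.4954 -0.3024  0.14  ]
C (array([ 0.5072, -0.3865,  0.1375]), np.float64(0.0013594946780555622)) [ 0.5096 -0.3857  0.14  ] [ 0.506  -0.3834  0.14  ]
handle (array([ 0.3827, -0.2602,  0.093 ]), np.float64(0.003829306674895035)) (array([ 0.398 , -0.3725,  0.0954]), np.float64(0.0022269137695528087))
```

Request:
jog_arm:
  plan:
    - [[2,3,-1,0,0,0,75],[5,6,-1,0,0,0,75],[7,9,-1,0,0,0,75],[8.5,10.8,-1,0,0,0,75],[8.5,10.8,1,0,0,0,75],[8.5,10.8,5,0,0,0,75],[8.5,10.8,9,0,0,0,75],[8.5,10.8,11.2,0,0,0,75],[8.5,10.8,11.2,0,0,0,75],[8.5,10.8,11.2,0,0,0,20],[8.5,10.8,11.2,0,0,0,20],[8.5,10.8,11.2,0,0,0,20],[8.5,10.8,11.2,0,0,0,20]]

```text
clock: 43.95
tcp_pos: [0.4867, -0.2172, 0.0967]
tcp_rot: [0.002, 0.657, 0.754, 0.0]
force: [0.0, 0.8, -1.4]
grip_width: 0.502
```

```bash
python3 look.py 27 50 200 180 380 120 270 80 280
python3 - <<'E'
from h import *
s=st();
# up 12 then to pad
Rt=tool(0,0,93.4)
P=np.array([.5563,.2503,s['tcp_pos'][2]+.12])
row(P,Rt,s);sim(s['tcp_pos']+[0,0,.12],Rq(s['tcp_rot']),P,Rt,s['joint_pos'])
E
```

```text
43.95 [ 0.4867 -0.2172  0.0967] [ 0.0449  0.8199 -1.3519] [-0.0223  0.0071 -0.0185] 0.5017275370395835
row [ 45.3   13.4  -12.04] [0.002 0.001 0.079]
  t0.00 [-0.5824  0.1256  1.6613  0.0004  1.3521 -0.7208] 6e-22 step0.25
  t1.00 [0.281  0.2894 1.4649 0.     1.3873 0.2217] 7e-31 step0.05
```

View pics/x27.png

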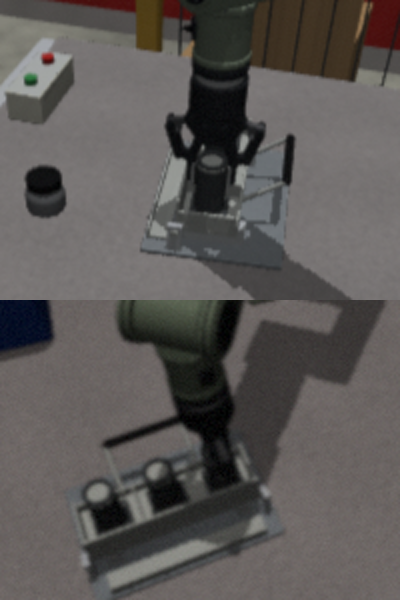

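Request:
jog_arm:
  plan:
    - [[0,0,-2,0,0,0,20],[0,0,-5,0,0,0,20],[0,0,-8.5,0,0,0,20],[1,0.3,-12,0,0,0,20],[4,1.2,-12,0,0,0.01,20],[8,2.4,-12,0,0,0.02,20],[12,3.6,-12,0,0,0.03,20],[16,4.8,-12,0,0,0.04,20],[20,6,-12,0,0,0.04,20],[24,7.2,-12,0,0,0.05,20],[28,8.4,-12,0,0,0.06,20],[32,9.6,-12,0,0,0.07,20],[36,10.7,-12,0,0,0.079,20],[40,11.9,-12,0,0,0.079,20],[43,12.8,-12,0,0,0.079,20],[45.3,13.4,-12,0,0,0.079,20],[45.3,13.4,-12,0,0,0.079,20],[45.3,13.4,-12,0,0,0.079,20]]

```text
clock: 45.85
tcp_pos: [0.5558, 0.2507, 0.2152]
tcp_rot: [0.001, 0.685, 0.728, -0.0]
force: [-0.1, 0.2, -0.3]
grip_width: 0.505
```

```bash
python3 look.py 28 200 384 100 345 120 240 290 450
python3 - <<'E'
from h import *
s=st();d=save('wrist','w28.png')
row([.5563,.2503,.0637],tool(0,0,93.4),s)
for p in ((.556,.2503),(.55,.3503),(.4562,.2439),(.4502,.3446)): print(wproj(d,s,[*p,.012]))
E
```

```text
45.85 [0.5558 0.2507 0.2152] [-0.0745  0.1882 -0.337 ] [0.0102 0.0356 0.0047] 0.5046096973357046
row [ 0.08  0.03 15.15] [ 0.001  0.001 -0.001]
[257.2443 167.186 ]
[257.1251  82.3075]
[175.286  168.2493]
[172.4296  85.0551]
```

View pics/x28.png

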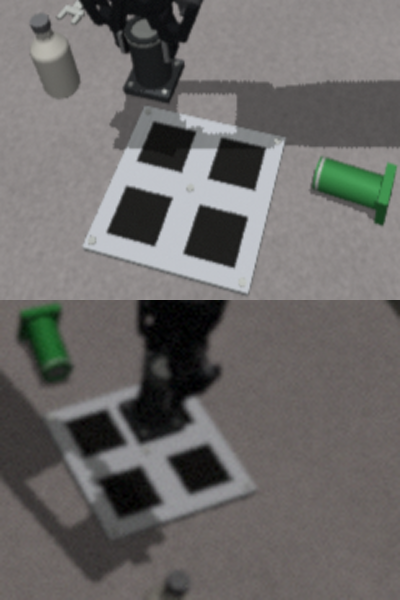

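View pics/w28.png

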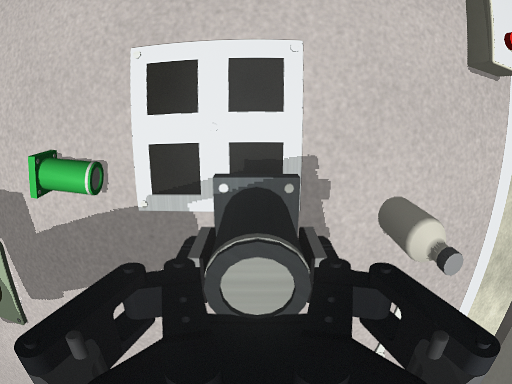

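Request:
jog_arm:
  plan:
    - [[0.1,0,4,0,0,0,20],[0.1,0,8,0,0,0,20],[0.1,0,11.5,0,0,0,20],[0.1,0,13.5,0,0,0,20],[0.1,0,14.5,0,0,0,20],[0.1,0,14.9,0,0,0,20],[0.1,0,15.2,0,0,0,20],[0.1,0,15.2,0,0,0,20]]

```text
clock: 46.8
tcp_pos: [0.5572, 0.2516, 0.0646]
tcp_rot: [0.001, 0.686, 0.728, 0.001]
force: [-0.7, -0.3, -0.8]
grip_width: 0.502
```

Request:
jog_arm:
  plan:
    - [[0,0,0.2,0,0,0,20],[0,0,0.2,0,0,0,20]]

```text
clock: 47.0
tcp_pos: [0.5574, 0.2518, 0.0627]
tcp_rot: [0.001, 0.686, 0.728, 0.002]
force: [0.8, 0.7, -0.4]
grip_width: 0.503
```

```bash
python3 look.py 29 200 384 100 345 120 240 290 450
```

```text
47.0 [0.5574 0.2518 0.0627] [ 0.7962  0.6998 -0.3653] [-0.0765 -0.2499  0.0015] 0.5028334797246672
```

View pics/x29.png

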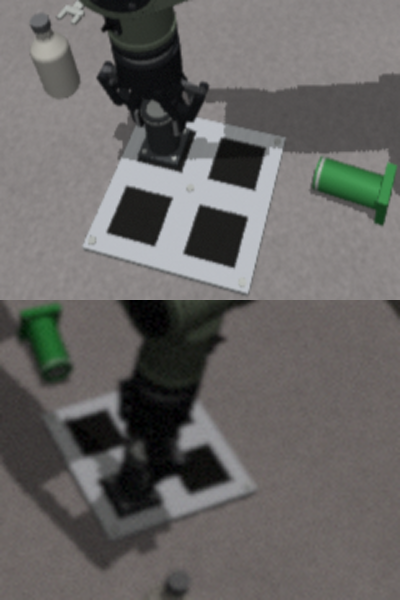

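Request:
jog_arm:
  plan:
    - [[0,0,0.1,0,0,0,20],[0,0,0.1,0,0,0,75],[0,0,0.1,0,0,0,75],[0,0,0.1,0,0,0,75],[0,0,0.1,0,0,0,75],[0,0,-3,0,0,0,75],[0,0,-7,0,0,0,75],[0,0,-11,0,0,0,75],[0,0,-15,0,0,0,75],[0,0,-16,0,0,0,75]]

```text
clock: 48.1
tcp_pos: [0.5591, 0.2525, 0.2275]
tcp_rot: [0.003, 0.686, 0.728, 0.005]
force: [0.4, 0.1, 0.9]
grip_width: 0.747
```

```bash
python3 look.py 30 50 384 100 384 120 270 80 450
python3 - <<'E'
from h import *
s=st()
P=np.array([.4975,-.3030,.22]);row(P,tool(0,0,97.8),s)
E
```

```text
48.1 [0.5591 0.2525 0.2275] [0.4237 0.0556 0.9336] [ 0.0322  0.0098 -0.0284] 0.7468134594657823
row [-55.04  -9.28   0.29] [ 0.006 -0.001 -0.077]
```

View pics/x30.png

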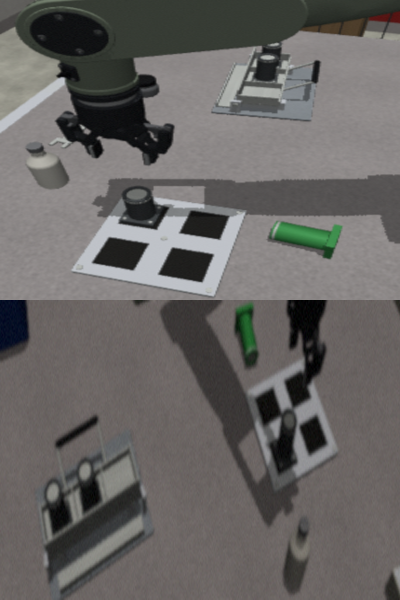

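Request:
jog_arm:
  plan:
    - [[-4,-0.7,0,0,0,0,75],[-8.5,-1.5,0,0,0,0,75],[-13,-2.3,0,0,0,0,75],[-17.5,-3,0,0,0,-0.02,75],[-22,-3.7,0,0,0,-0.03,75],[-26.5,-4.5,0,0,0,-0.04,75],[-31,-5.2,0,0,0,-0.05,75],[-35.5,-6,0,0,0,-0.06,75],[-40,-6.8,0,0,0,-0.07,75],[-44.5,-7.5,0,0,0,-0.077,75],[-49,-8.3,0,0,0,-0.077,75],[-53,-9,0,0,0,-0.077,75],[-55,-9.3,0.3,0.006,0,-0.077,75],[-55,-9.3,0.3,0.006,0,-0.077,75],[-55,-9.3,0.3,0.006,0,-0.077,75]]

```text
clock: 49.7
tcp_pos: [0.495, -0.3018, 0.2161]
tcp_rot: [-0.004, 0.657, 0.754, -0.002]
force: [0.2, 0.2, -0.2]
grip_width: 0.752
```

```bash
python3 look.py 31 50 200 180 380 120 270 80 280
python3 - <<'E'
from h import *
s=st();save('wrist','w31.png')
row([.4975,-.3030,.097],tool(0,0,97.8),s)
E
```

```text
49.7 [ 0.495  -0.3018  0.2161] [ 0.188   0.1554 -0.1964] [0.0211 0.0327 0.0041] 0.7516723198630486
row [-0.23  0.23 12.03] [-0.006 -0.002  0.002]
```

View pics/x31.png

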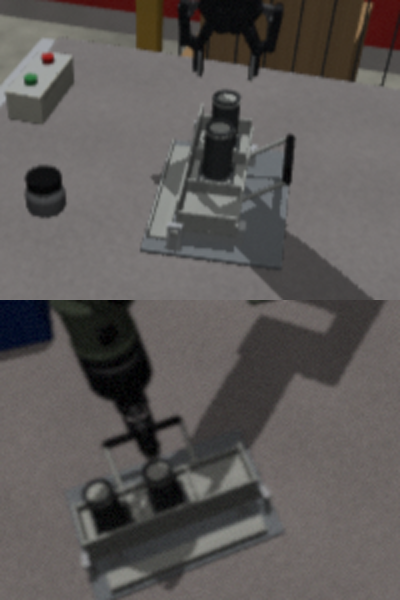

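View pics/w31.png

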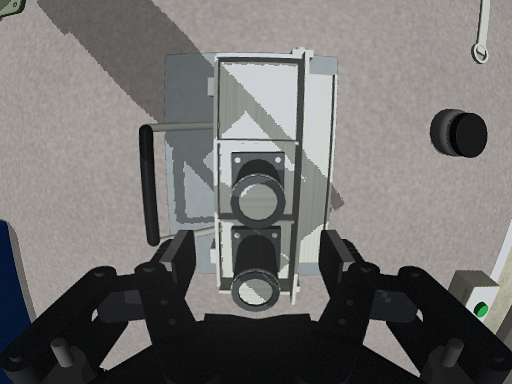

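```bash
python3 - <<'E'
from h import *
s=st();d=get_image('wrist')
for P in ([.4975,-.303,.14],[.5078,-.3855,.14],[.4975,-.303,.045],[.3905,-.316,.095]):print(P,wproj(d,s,P))
print(wonz(d,s,258,200,.14),wonz(d,s,255,289,.14))
E
```

```text
[0.4975, -0.303, 0.14] [259.7644 200.7483]
[0.5078, -0.3855, 0.14] [258.1071 289.8778]
[0.4975, -0.303, 0.045] [259.4502 175.2015]
[0.3905, -0.316, 0.095] [148.6243 184.7159]
[ 0.496  -0.3026  0.14  ] [ 0.5049 -0.3849  0.14  ]
```

Request:
jog_arm:
  plan:
    - [[-0.1,0.15,4,-0.006,0,0,75],[-0.1,0.15,8,-0.006,0,0,75],[-0.1,0.15,11,-0.006,0,0,75],[-0.1,0.15,12,-0.006,0,0,75],[-0.1,0.15,12,-0.006,0,0,75],[-0.1,0.15,12,-0.006,0,0,20],[-0.1,0.15,12,-0.006,0,0,20],[-0.1,0.15,12,-0.006,0,0,20],[-0.1,0.15,12,-0.006,0,0,20],[-0.1,0.15,5,-0.006,0,0,20],[-0.1,0.15,1,-0.006,0,0,20],[-0.1,0.15,0,-0.006,0,0,20]]

```text
clock: 51.1
tcp_pos: [0.4997, -0.3057, 0.2244]
tcp_rot: [0.005, 0.657, 0.754, 0.0]
force: [0.9, 0.2, -1.2]
grip_width: 0.503
```

```bash
tail -1 log.jsonl >/dev/null; python3 look.py 32 50 200 180 380 120 270 80 280
python3 - <<'E'
from h import *
s=st();Rt=tool(0,0,93.4)
P=np.array([.55,.3503,s['tcp_pos'][2]]);row(P,Rt,s);sim(s['tcp_pos'],Rq(s['tcp_rot']),P,Rt,s['joint_pos'])
E
```

```text
51.1 [ 0.4997 -0.3057  0.2244] [ 0.8777  0.1898 -1.196 ] [-0.0402 -0.0511 -0.001 ] 0.5034536478131787
row [64.32 13.9  -0.39] [0.008 0.007 0.077]
  t0.00 [-0.6971  0.2268  1.5276  0.0006  1.3763 -0.8336] 9e-23 step0.00
  t1.00 [0.4345 0.3716 1.342  0.     1.428  0.3752] 3e-26 step0.07
```

View pics/x32.png

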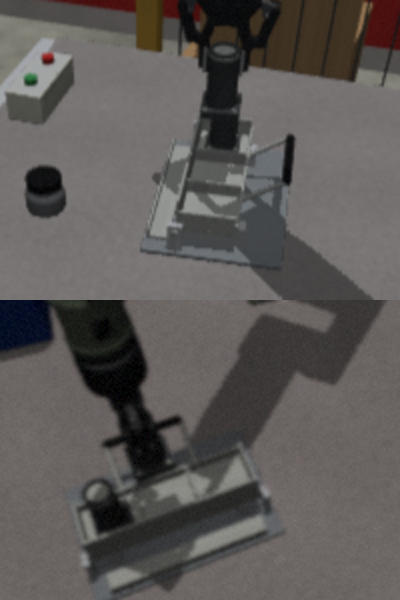

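Request:
jog_arm:
  plan:
    - [[2,0.4,0,0,0,0,20],[6,1.3,0,0,0,0,20],[10.5,2.3,0,0,0,0,20],[15,3.2,0,0,0,0.01,20],[19.5,4.2,0,0,0,0.02,20],[24,5.2,0,0,0,0.03,20],[28.5,6.2,0,0,0,0.04,20],[33,7.1,0,0,0,0.05,20],[37.5,8.1,0,0,0,0.06,20],[42,9.1,0,0,0,0.07,20],[46.5,10,0,0,0,0.077,20],[51,11,0,0,0,0.077,20],[55.5,12,0,0,0,0.077,20],[60,13,0,0,0,0.077,20],[63,13.6,0,0,0,0.077,20],[64.3,13.9,0,0.005,0.005,0.077,20],[64.3,13.9,0,0.005,0.005,0.077,20],[64.3,13.9,0,0.005,0.005,0.077,20]]

```text
clock: 53.0
tcp_pos: [0.5466, 0.3508, 0.2164]
tcp_rot: [-0.003, 0.686, 0.728, -0.002]
force: [0.5, -0.2, -1.9]
grip_width: 0.503
```

```bash
python3 look.py 33 200 384 100 345 120 240 290 450
python3 - <<'E'
from h import *
s=st();row([.55,.3503,.0617],tool(0,0,93.4),s);save('wrist','w33.png')
E
```

```text
53.0 [0.5466 0.3508 0.2164] [ 0.5062 -0.1925 -1.9133] [ 0.0096 -0.0256 -0.0104] 0.5027854266457942
row [-0.07  0.34 15.59] [-0.006 -0.003 -0.002]
```

View pics/x33.png

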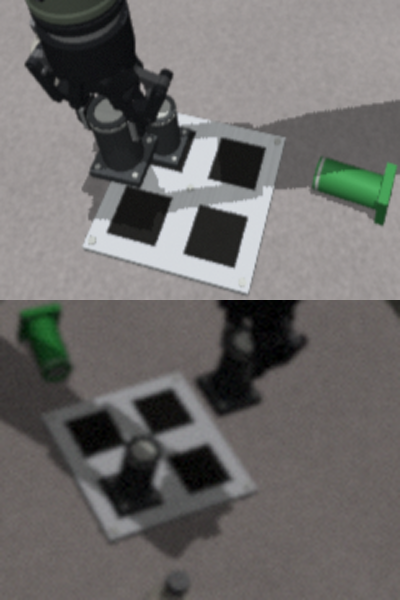

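View pics/w33.png

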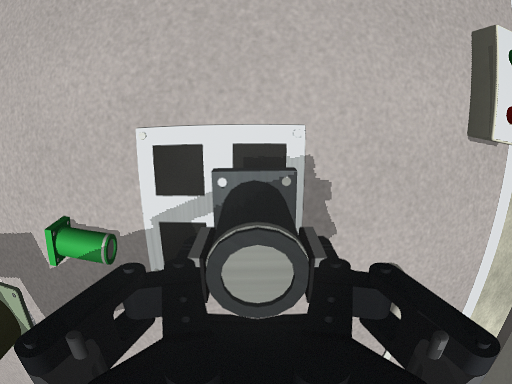

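Request:
jog_arm:
  plan:
    - [[0,0.3,4,-0.006,-0.003,0,20],[0,0.3,8,-0.006,-0.003,0,20],[0,0.3,11.5,-0.006,-0.003,0,20],[0,0.3,13.5,-0.006,-0.003,0,20],[0,0.3,14.7,-0.006,-0.003,0,20],[0,0.3,15.2,-0.006,-0.003,0,20],[0,0.3,15.4,-0.006,-0.003,0,20],[0,0.3,15.4,-0.006,-0.003,0,20]]

```text
clock: 53.95
tcp_pos: [0.5514, 0.3529, 0.0671]
tcp_rot: [0.001, 0.686, 0.727, 0.003]
force: [-1.8, -0.7, 2.5]
grip_width: 0.503
```

```bash
python3 look.py 34 200 384 100 345 120 240 290 450
```

```text
53.95 [0.5514 0.3529 0.0671] [-1.8298 -0.6542  2.487 ] [-0.152   0.3299 -0.0948] 0.5029372589781365
```

View pics/x34.png

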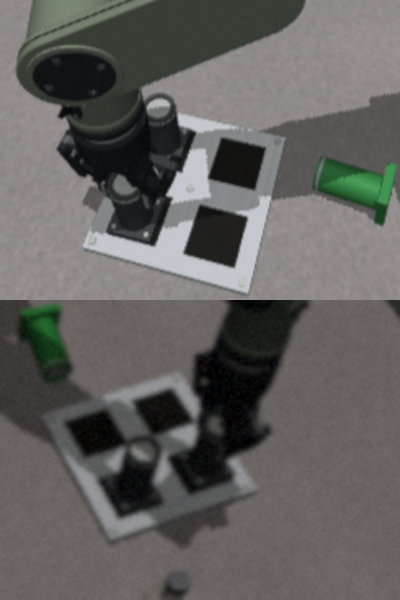

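Request:
jog_arm:
  plan:
    - [[0,0,0.2,0,0,0,20],[0,0,0.2,0,0,0,20]]

```text
clock: 54.25
tcp_pos: [0.5515, 0.3531, 0.067]
tcp_rot: [0.001, 0.686, 0.728, 0.002]
force: [-6.6, -3.7, 15.2]
grip_width: 0.504
```

Request:
jog_arm:
  plan:
    - [[0,0,-0.15,0,0,0,20],[0,0,-0.15,0,0,0,75],[0,0,-0.15,0,0,0,75],[0,0,-0.15,0,0,0,75],[0,0,-0.15,0,0,0,75],[0,0,-3,0,0,0,75],[0,0,-7,0,0,0,75],[0,0,-11,0,0,0,75],[0,0,-15,0,0,0,75],[0,0,-16,0,0,0,75]]

```text
clock: 55.25
tcp_pos: [0.5528, 0.3542, 0.229]
tcp_rot: [0.002, 0.686, 0.728, 0.006]
force: [0.3, 0.7, 1.1]
grip_width: 0.747
```

```bash
python3 look.py 35 50 384 100 384 120 270 80 450
python3 - <<'E'
from h import *
s=st()
row([.5068,-.3855,.225],tool(0,0,97.8),s)
E
```

```text
55.25 [0.5528 0.3542 0.229 ] [0.3147 0.7262 1.1284] [-0.0295 -0.0422 -0.0186] 0.7471794501991905
row [-73.5   -8.83  -0.32] [ 0.007 -0.004 -0.077]
```

View pics/x35.png

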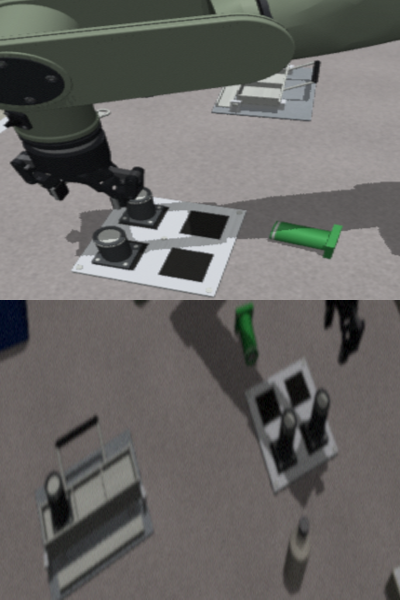

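Both sleeves stand on pads. Next is C, still in bay 0.

Request:
jog_arm:
  plan:
    - [[-4,-0.5,0,0,0,0,75],[-8.5,-1,0,0,0,0,75],[-13,-1.6,0,0,0,0,75],[-17.5,-2.1,0,0,0,-0.01,75],[-22,-2.6,0,0,0,-0.02,75],[-26.5,-3.2,0,0,0,-0.03,75],[-31,-3.7,0,0,0,-0.04,75],[-35.5,-4.3,0,0,0,-0.05,75],[-40,-4.8,0,0,0,-0.06,75],[-44.5,-5.3,0,0,0,-0.07,75],[-49,-5.9,0,0,0,-0.077,75],[-53.5,-6.4,0,0,0,-0.077,75],[-58,-7,0,0,0,-0.077,75],[-62.5,-7.5,0,0,0,-0.077,75],[-67,-8,0,0,0,-0.077,75],[-71,-8.5,0,0,0,-0.077,75],[-73.5,-8.8,-0.5,0.007,-0.004,-0.077,75],[-73.5,-8.8,-0.5,0.007,-0.004,-0.077,75],[-73.5,-8.8,-0.5,0.007,-0.004,-0.077,75]]

```text
clock: 57.25
tcp_pos: [0.5044, -0.3855, 0.223]
tcp_rot: [-0.003, 0.658, 0.753, -0.002]
force: [0.3, 0.2, 0.4]
grip_width: 0.752
```

```bash

python3 - <<'E'
from h import *
s=log();print(s['clock'],s['tcp_pos']);d=save('wrist','w36.png')
print(wproj(d,s,[.5068,-.3855,.14]))
row([.5068,-.3855,.097],tool(0,0,97.8),s)
E
```

```text
57.25 [ 0.5044 -0.3855  0.223 ]
[261.2234 196.9333]
row [-0.06  0.33 12.6 ] [-0.008 -0.002 -0.001]
```

View pics/w36.png

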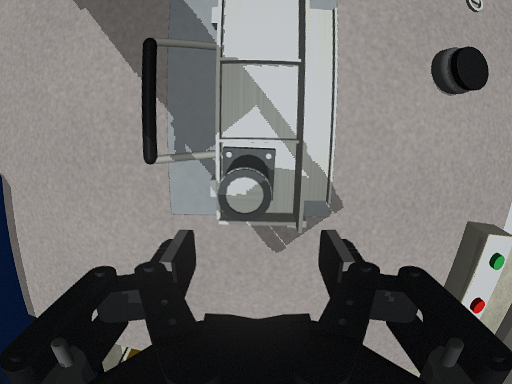

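Sleeve C has been knocked toward the handle: its mouth is at (245,193), where I predicted (261,197). I'll re-measure it.

```bash

python3 - <<'E'
from h import *
s=st();d=get_image('wrist')
X=wonz(d,s,245.5,192,.139);print(X,'flange',wonz(d,s,249,158,.057))
row([X[0],X[1],.097],tool(0,0,97.8),s)
E
```

```text
[ 0.4941 -0.3829  0.139 ] flange [ 0.4923 -0.3682  0.057 ]
row [ 0.3  -0.93 12.65] [-0.008 -0.002  0.   ]
```

Request:
jog_arm:
  plan:
    - [[0.3,-0.9,3,-0.008,0,0,75],[0.3,-0.9,7,-0.008,0,0,75],[0.3,-0.9,11,-0.008,0,0,75],[0.3,-0.9,12.6,-0.008,0,0,75],[0.3,-0.9,12.6,-0.008,0,0,75],[0.3,-0.9,12.6,-0.008,0,0,20],[0.3,-0.9,12.6,-0.008,0,0,20],[0.3,-0.9,12.6,-0.008,0,0,20],[0.3,-0.9,12.6,-0.008,0,0,20]]

```text
clock: 58.25
tcp_pos: [0.4969, -0.386, 0.1024]
tcp_rot: [0.004, 0.657, 0.754, 0.0]
force: [0.6, 0.7, 2.7]
grip_width: 0.499
```

Request:
jog_arm:
  plan:
    - [[0,0,-4,0,0,0,20],[0,0,-8,0,0,0,20],[0,0,-12.5,0,0,0,20],[0,0,-12.5,0,0,0,20]]

```text
clock: 58.65
tcp_pos: [0.4988, -0.3883, 0.2347]
tcp_rot: [0.01, 0.657, 0.754, -0.0]
force: [1.4, -0.8, -1.2]
grip_width: 0.499
```

```bash
python3 look.py 37 20 200 180 400 120 270 80 280
python3 - <<'E'
from h import *
s=st();Rt=tool(0,0,93.4)
save('wrist','w37.png')
P=np.array([.4562,.2439,.222]);row(P,Rt,s);sim(s['tcp_pos'],Rq(s['tcp_rot']),P,Rt,s['joint_pos'])
E
```

```text
58.65 [ 0.4988 -0.3883  0.2347] [ 1.3557 -0.8258 -1.1562] [ 0.0006 -0.0573  0.083 ] 0.49891714718112545
row [62.89  4.62  0.2 ] [0.006 0.006 0.077]
  t0.00 [-0.7988  0.3137  1.4102  0.001   1.4098 -0.9353] 1e-23 step0.00
  t1.00 [ 0.3236  0.0894  1.6889 -0.      1.3633  0.2642] 3e-30 step0.09
```

View pics/x37.png

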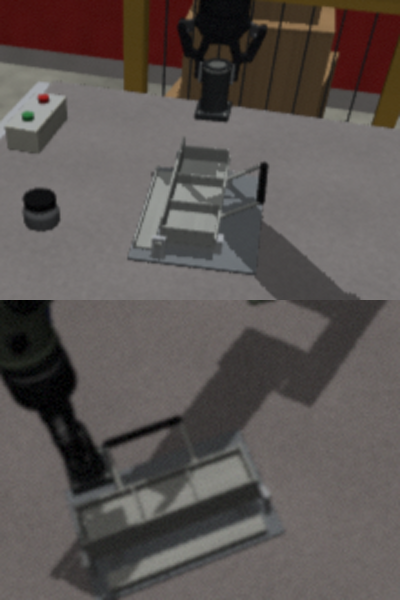

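View pics/w37.png

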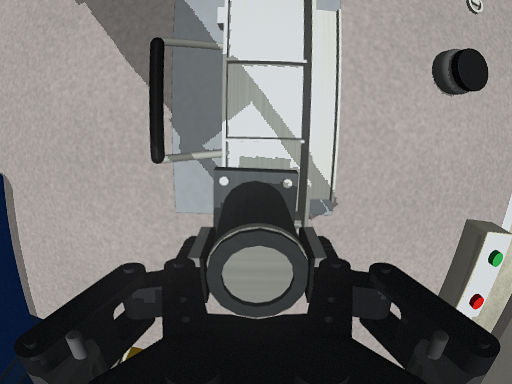

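Request:
jog_arm:
  plan:
    - [[2,0.1,0,0,0,0,20],[6,0.4,0,0,0,0,20],[10,0.7,0,0,0,0,20],[14.5,1,0,0,0,0.01,20],[19,1.4,0,0,0,0.02,20],[23.5,1.7,0,0,0,0.03,20],[28,2,0,0,0,0.04,20],[32.5,2.4,0,0,0,0.05,20],[37,2.7,0,0,0,0.06,20],[41.5,3,0,0,0,0.07,20],[46,3.4,0,0,0,0.077,20],[50.5,3.7,0,0,0,0.077,20],[55,4,0,0,0,0.077,20],[59,4.3,0,0,0,0.077,20],[62,4.5,0,0.003,0.003,0.077,20],[62.9,4.6,0,0.005,0.005,0.077,20],[62.9,4.6,0,0.005,0.005,0.077,20],[62.9,4.6,0,0.005,0.005,0.077,20]]

```text
clock: 60.6
tcp_pos: [0.4546, 0.2436, 0.2224]
tcp_rot: [-0.002, 0.686, 0.728, -0.001]
force: [-0.0, 0.2, -1.5]
grip_width: 0.503
```

```bash
python3 look.py 38 200 384 100 345 120 240 290 450
python3 - <<'E'
from h import *
s=st();row([.4562,.2439,.067],tool(0,0,93.4),s);print(s['tcp_rot'])
E
```

```text
60.6 [0.4546 0.2436 0.2224] [-0.0406  0.164  -1.4888] [0.0183 0.0077 0.0694] 0.5030493316512398
row [ 0.02  0.16 15.61] [-0.003 -0.002 -0.002]
[-0.0018  0.6865  0.7272 -0.0006]
```

View pics/x38.png

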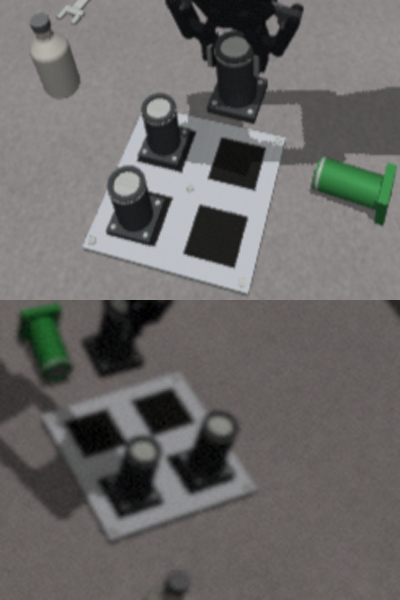

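Request:
jog_arm:
  plan:
    - [[0,0.1,4,-0.003,-0.002,0,20],[0,0.1,8,-0.003,-0.002,0,20],[0,0.1,11.5,-0.003,-0.002,0,20],[0,0.1,13.5,-0.003,-0.002,0,20],[0,0.1,14.6,-0.003,-0.002,0,20],[0,0.1,15.1,-0.003,-0.002,0,20],[0,0.1,15.4,-0.003,-0.002,0,20],[0,0.1,15.4,-0.003,-0.002,0,20]]

```text
clock: 61.5
tcp_pos: [0.4569, 0.2453, 0.0707]
tcp_rot: [0.0, 0.686, 0.728, 0.001]
force: [0.4, -0.2, -1.4]
grip_width: 0.5
```

```bash
python3 look.py 39 200 384 100 345 120 240 290 450
```

```text
61.5 [0.4569 0.2453 0.0707] [ 0.4285 -0.2293 -1.3639] [-0.0026 -0.0074 -0.0198] 0.500476546881275
```

View pics/x39.png

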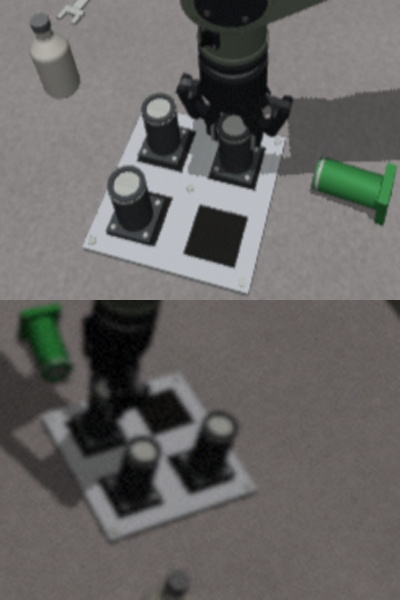

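Request:
jog_arm:
  plan:
    - [[0,0,0.2,0,0,0,20],[0,0,0.4,0,0,0,20],[0,0,0.4,0,0,0,20]]

```text
clock: 61.9
tcp_pos: [0.4572, 0.2463, 0.0694]
tcp_rot: [0.0, 0.686, 0.728, 0.002]
force: [-7.4, -0.1, 15.4]
grip_width: 0.504
```

Contact is made, so I'll release and clear.

Request:
jog_arm:
  plan:
    - [[0,0,-0.2,0,0,0,20],[0,0,-0.2,0,0,0,75],[0,0,-0.2,0,0,0,75],[0,0,-0.2,0,0,0,75],[0,0,-0.2,0,0,0,75],[0,0,-3,0,0,0,75],[0,0,-7,0,0,0,75],[0,0,-11,0,0,0,75],[0,0,-15,0,0,0,75],[-5,0,-16,0,0,0,75],[-10,0,-16,0,0,0,75],[-15,0,-16,0,0,0,75],[-19,0,-16,0,0,0,75],[-19,0,-16,0,0,0,75]]

```text
clock: 63.3
tcp_pos: [0.4673, 0.0511, 0.2256]
tcp_rot: [0.001, 0.688, 0.725, -0.0]
force: [-0.5, 0.8, 0.2]
grip_width: 0.751
```

```bash
python3 look.py 40 200 384 100 345 120 240 290 450; python3 look.py 41 0 384 0 512 0 384 0 512
```

```text
63.3 [0.4673 0.0511 0.2256] [-0.454   0.7782  0.2246] [-0.0085  0.05    0.0293] 0.751166543568528
63.4 [0.467  0.0548 0.2255] [-0.338   0.1875 -0.2707] [-0.0157 -0.0144 -0.021 ] 0.7537399182251137
```

View pics/x40.png

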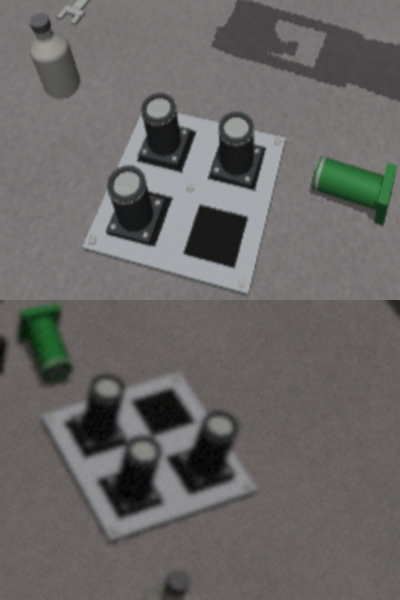

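View pics/x41.png

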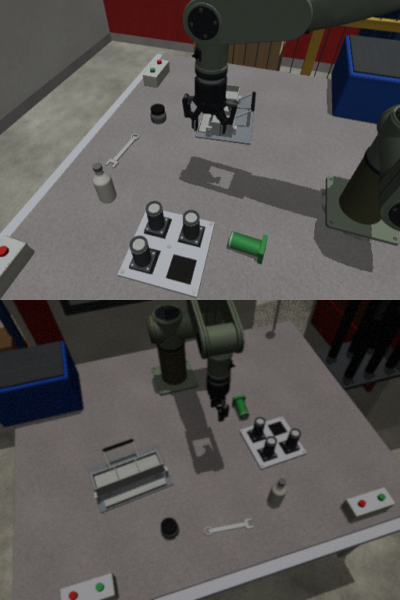

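```bash
python3 - <<'E'
from h import *
a=get_image('scene');b=get_image('side')
k=245/400;kv=184/300
D=lambda x,y:(100+x*k-.4,200+y*kv-.4);S=lambda x,y:(290+x*.4-.4,120+y*.4-.4)
for n,p,q,pad in (('A',(145,453-300),(158,108),(.556,.2503)),('B',(218,429-300),(127,184),(.55,.3503)),('C',(106,389-300),(235,128),(.4562,.2439))):
    X,e=tri(a,S(*p),b,D(*q));Y=onz(a,*S(*p),.106)[:2];Z=onz(b,*D(*q),.106)[:2];print(n,X,e,'err mm',1000*(X[:2]-pad),1000*(Y-pad),1000*(Z-pad))
i=cv2.imread('pics/s41.png');cv2.imwrite('pics/s41z.png',cv2.resize(i[170:280,100:230],None,fx=5,fy=5,interpolation=2))
j=cv2.imread('pics/s5.png')
d=cv2.absdiff(i,j)[170:280,100:230];print(d.mean())
E
```

```text
A [0.5597 0.2508 0.1039] 0.004796604726505489 err mm [3.6998 0.4992] [6.8926 1.0178] [ 1.2961 -0.0809]
B [0.5526 0.3533 0.1002] 0.0022056707941771436 err mm [2.6238 2.9555] [6.964  0.4649] [-0.2009  4.5558]
C [0.4561 0.2462 0.1037] 2.4948232589597414e-06 err mm [-0.0945  2.3401] [1.5353 1.2999] [-0.5755  3.669 ]
6.816317016317016
```

View pics/s41z.png

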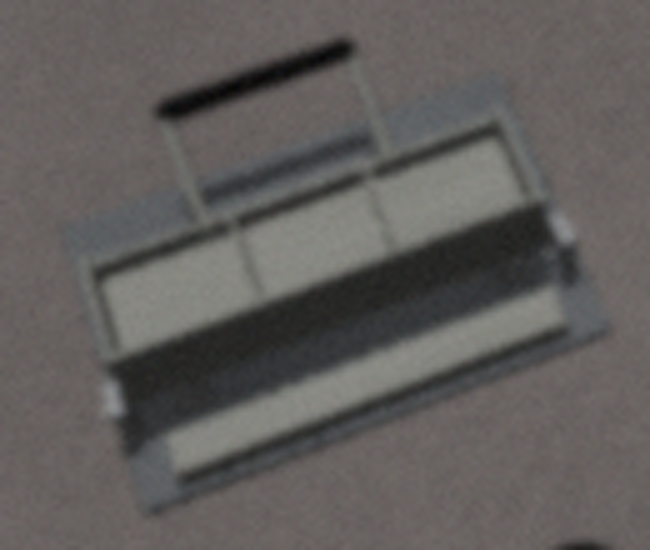

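```bash
python3 - <<'E'
from h import *
print(robot.finish_job())
E
```

```text
the job is handed in; nothing more can be done
None
```

I finished the sequence and handed the job in at about 63 s on the clock; no verdict was reported.

- **Loading:** I pushed the tray level, then stood the three sleeves up in bays 2, 1 and 0.
- **Draining:** I lifted the tray by its handle and held it for about five seconds in all. The first two seconds were at a lower angle, which rough measurements put at 20–24°. I then raised it slightly and held three seconds at about 25° (24.7° and 24.9° from two mouth triangulations). I then lowered it until it pressed on its stop.
- **Placing:** Each sleeve now stands on a pad of its own.

**Last checks**
- The sleeve mouths triangulate within about 4 mm of their pad centres. Single-camera rays spread up to 7 mm, against the 20 mm allowed.
- The empty tray looks the same as when it was first pressed against its stop, and the handle bar measured about 94 mm up, where level is 95 mm.
- The bottle, spanner, tub and green look-alike appear where they were; I checked these by eye only.
- The gripper was clear of everything at hand-in.

**What went wrong or disagreed**
- By camera and contact, the closed fingertips end at about the tool centre point, not 25 mm ahead of it as stated. My first press on the handle therefore missed, and a grip attempt closed on top of the bar. I used the measured value from then on.
- The third sleeve was found about 13 mm aside in its bay; I re-measured it before picking.

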